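# Refill the bead drawer with the scoop

### The arm

A 6-joint arm with a two-finger parallel gripper is mounted at the origin on the work surface. World frame = base frame: x ahead of the robot, y to its left, z up, the work surface at z = 0. Lengths are in m, angles in rad, forces in N, time in s.
With the tool pointing down it reaches from about 0.35 to 0.8 m from the base axis. Payload 7.3 kg.
Tool frame: the origin (TCP) lies on the centre line of the jaws, within the pads' length; the fingertips stand 8 mm ahead of it and the grasp point (between the pads) lies 11 mm behind it; z points along the fingers, y is the line along which they close (so a half turn about z gives the same grasp; the last joint's range is limited). The gripper opens to 85 mm and grips with 20 to 120 N. Pads are 22 mm wide; open, the fingers measure 114 mm over their backs; the gripper's body (76 mm by 85 mm) begins 54 mm behind the grasp point. The pads swing forward as they close: fully open they stand 13 mm farther back than shut.
Start: joints at [-1.46, 0.342, 1.524, -0, 1.275, -0.146], TCP at [0.133, -0.508, 0.239] pointing down, gripper open.
Joint ranges: [-2.53, 2.53], [-0.77, 2.02], [0.04, 2.7], [-1, 4.14], [0.28, 2.66], [-3.11, 3.11]. Speed limits (rad/s): [2.57, 2.57, 3.14, 3.14, 3.14, 3.14].

### API

Orientations are given as a rotation vector (axis times angle).
In Python, from workcell import monitor, capture, job_done gives the robot as it stands.
- The arm moves only by the shell command python3 -m inch 'ROWS' [FORCE]. ROWS is a JSON object of lists of equal length, an entry for each row: "gripper": the opening, from 0 (shut) to 1 (fully open); "dp": the shift along the tool's x, y, z scaled (see below), a list of three; "spin": the turn about the tool's z scaled (see below). In form: {"gripper": [gripper, ...], "dp": [[dx, dy, dz], ...], "spin": [spin, ...]}. A call has 1 to 5 rows; each row shifts and turns the commanded pose from where the row before left it, along the tool's axes as they then stand; what a row does not reach is not made up. The controller multiplies each number of a shift by 30 mm and each number of a turn by 8 degrees. A row lasts 1/8 s, in which the tool goes at most 62.5 mm and 10.7 degrees, less where a joint would pass 70% of its speed; a pose out of reach is approached as far as the arm can. A call with a number of a shift or a turn outside -1 to 1 is refused whole. A call with a gripper value outside its range is refused whole. The fingers move at their own pace and stop on an object; FORCE is the grip in N (left out, the last holds). Time passes only in rows, so rows that do not move let the fingers close. It gives the time, the measured TCP pose, the force, the opening and the grip force at its end, in the units of the state.
- monitor.sense(): the state, without advancing time (a new reading comes with each control period).
- capture(name): name is "scene" or "top" or "wrist"; returns a dict with "color" (400x640x3 uint8, red, green, blue), "depth" (400x640 float32, m along the optical axis (not along the pixel's ray), 0 where there is no reading), "fov_y" (degrees; the focal length in pixels is half the picture's height over the tangent of half this angle, whatever the lens; pixels are square), "cx", "cy" (the principal point, pixels), "D" ([k1, k2, p1, p2, k3] as OpenCV has them; the pictures are not rectified), "rvec" (rotation vector, rad) and "tvec" (3), from world to camera coordinates, as OpenCV has them; the wrist camera has in their place "tool_from_camera" (4x4, takes a point from camera to tool coordinates, whose origin is the TCP and whose axes are the flange's). Camera axes: x right, y down, z forward; pixel columns grow to the right and rows downward; lengths in m; the calibration is good to about 2 mm. A picture is of the moment at which its call begins: read the wrist's pose just before it.
- job_done(): hands the job in; it is judged then, once.
The state is a dict: "time_s": time; "qpos": joint angles; "qvel": joint speeds; "joint_torque": joint torques, N m; "eef_pos": TCP position; "ee_rot": TCP orientation; "wrist_force": force on the tool from outside, world axes, zero at the start; "wrist_torque": the same for the moment, N m; "grip_width": finger opening in m; "grasp_force": force on a finger pad.
Only numpy, scipy, OpenCV 4.12 (cv2) and the standard library are available. Lean on these libraries where they do the work, as an engineer would, in place of code of your own. Each camera call takes 0.05 s, during which the arm holds its last target. There are 200 camera calls.

### The job

Pull the parts cabinet's drawer most of the way out, then use the scoop to take up the three clay beads from the white tray and tip them into the open drawer, from low down so that they do not chip; do not touch the beads with the gripper. Leave the drawer open, and set the scoop back down on the bench, right side up, without disturbing anything else.

Things in the scene. Friction and masses are not known exactly. Their poses are not given: they have to be found in the camera images.
- cab_drawer0 (a joint): drawer of the low grey parts cabinet (220 deep, 180 wide, 95 mm tall, fixed; at the left or the right of the bench). Metres pulled out: 0 shut, stops at 0.15; starts 0 to 0.015 out; about 1 N of friction, stays where left; comes out roughly towards the robot
- cab_drawer0_handle (a point): middle of the drawer's level steel handle bar (90 mm along y, 10 mm thick). x axis points into the cabinet: the drawer opens along -x. Front face 35 mm to +x, so a finger fits behind the bar from above. 57 mm above the bench, 38 mm below the cabinet's top; front panel 15 mm thick, its top 83 mm above the bench
- drawer_floor (a point): centre of the drawer's inside floor, moving with it, 22 mm above the bench; x into the cabinet. Inside 175 mm (x) by 138 mm (y), walls 6 mm thick, tops 51 mm above this floor (front panel 61 mm). Handle at x -143 mm from here. When out by d mm, the uncovered part runs from x -87 to about x -90 + d mm
- tray_floor (a point): centre of the floor of the fixed white tray's long compartment, 5 mm above the bench; x runs away from the robot. Inside 210 (x) by 88 mm (y), walls 5 mm thick, tops 27 mm above this floor. At the far end (x 89 to 105 mm) the floor slopes up at 60 deg to the wall's top; beyond, a short compartment holds two dolls. Beads start at x -2 to 60 mm; nearer it is empty. Cabinet: on the other side
- scoop: aluminium hand scoop, black handle, 110 g, on its pan. Origin: centre of the pan's underside; z up, x to the open mouth (roughly away from the robot). Pan 76 long (x), 80 wide (y), floor 2, sides 26 high (none on the front 22), back wall 36 high, walls 2.5 mm. Handle 18 (y) x 22 x 90 mm rises from the back wall's top (x -36, z 30), leaning back 20 deg from vertical
- scoop_grip (a point): point in the middle of the scoop's handle, 50 mm up along it: in the scoop's frame (-53.1, 0, 77.0) mm; same axes as the scoop. 40 mm of handle continue above it. Grip it across the 18 mm width (fingers closing along the scoop's y)
- scoop_lip (a point): middle of the scoop's front edge, underside: in the scoop's frame (38, 0, 0) mm; same axes as the scoop
- bead1: unglazed fired-clay bead (terracotta), a rounded barrel 22 mm in diameter and 18 mm high with flat ends 10 mm wide, 16 g; one of three alike, standing on end at the start in the middle of the tray's long compartment; origin at its centre, z along its axis
- bead2: unglazed fired-clay bead (terracotta), a rounded barrel 22 mm in diameter and 18 mm high with flat ends 10 mm wide, 16 g; one of three alike, standing on end at the start in the middle of the tray's long compartment; origin at its centre, z along its axis
- bead3: unglazed fired-clay bead (terracotta), a rounded barrel 22 mm in diameter and 18 mm high with flat ends 10 mm wide, 16 g; one of three alike, standing on end at the start in the middle of the tray's long compartment; origin at its centre, z along its axis
- doll1: small bare wooden doll, 32 mm in diameter, 45 mm tall, origin under its foot, in the tray's far compartment; to be left alone
- doll2: small bare wooden doll, 32 mm in diameter, 45 mm tall, origin under its foot, in the tray's far compartment; to be left alone
- doll3: small bare wooden doll, 32 mm in diameter, 45 mm tall, origin under its foot, on the middle of the cabinet's top; to be left alone
- glue: white glue bottle, 40 mm in diameter, 110 mm tall, standing between tray and cabinet, origin under it; to be left alone
- spool: wooden spool, 38 mm in diameter, 36 mm tall, standing near the glue bottle, origin under it; to be left alone
- brush: brush lying on the left side of the bench, beyond the left-hand furniture; to be left alone
- phone: flat black phone 155 x 75 x 8 mm lying on the right side of the bench, origin under its centre; to be left alone
Mind the look-alikes: they are no part of the job. Several things have the shape of the scoop; the one meant has the colours described above.

How it is judged:
By the outcome, as a careful person would: the job done as asked, in the order asked, and still so for the second after the job is handed in, with the robot touching nothing.
It also fails if it takes over 72 s, if anything falls off the work surface, if the arm or the gripper's body presses on something with over 40 N, if the wrist force passes 120 N, or if a joint passes its speed limit or range.

## Working session

There is one attempt and no reset: what is moved stays moved. The work goes in short steps, Python scripts to look and compute and a shell command to move; the robot and the scene stay as the last step left them, time stands still between calls to the robot, and variables do not carry over. Pictures are saved under pics/ and viewed, at most 10 in all, crops included, and the job is handed in when it is done.

```bash
mkdir -p pics; cat > h.py <<'E'
import numpy as np, cv2, pickle
from workcell import monitor, capture, job_done
from scipy.spatial.transform import Rotation as R
def K(c):
    f=c['color'].shape[0]/2/np.tan(np.radians(c['fov_y'])/2)
    return np.array([[f,0,c['cx']],[0,f,c['cy']],[0,0,1]])
def grab(name):
    s=monitor.sense(); c=capture(name)
    if 'tool_from_camera' in c:
        T=np.eye(4); T[:3,:3]=R.from_rotvec(s['ee_rot']).as_matrix(); T[:3,3]=s['eef_pos']
        c['W']=T@np.array(c['tool_from_camera'])
    else:
        M=np.eye(4); M[:3,:3]=cv2.Rodrigues(np.array(c['rvec'],float))[0]; M[:3,3]=np.ravel(c['tvec']); c['W']=np.linalg.inv(M)
    return c
def save(c,f): cv2.imwrite(f,c['color'][:,:,::-1])
def rays(c,uv):
    p=cv2.undistortPoints(np.array(uv,float).reshape(-1,1,2),K(c),np.array(c['D'],float)).reshape(-1,2)
    return np.c_[p,np.ones(len(p))]
def cloud(c):
    h,w=c['depth'].shape; u,v=np.meshgrid(np.arange(w),np.arange(h))
    P=rays(c,np.c_[u.ravel(),v.ravel()])*c['depth'].reshape(-1,1)
    return (P@c['W'][:3,:3].T+c['W'][:3,3]).reshape(h,w,3)
def atz(c,uv,z):
    d=rays(c,uv)@c['W'][:3,:3].T; o=c['W'][:3,3]
    return o+d*((z-o[2])/d[:,2])[:,None]
def proj(c,P):
    M=np.linalg.inv(c['W']); return cv2.projectPoints(np.array(P,float).reshape(-1,3),cv2.Rodrigues(M[:3,:3])[0],M[:3,3],K(c),np.array(c['D'],float))[0].reshape(-1,2)
E
python3 - <<'E'
from h import *
for n in ('scene','top'):
    c=grab(n); save(c,f'pics/{n}0.png'); pickle.dump(c,open(n+'0.pkl','wb')); print(n,c['W'][:3].round(3).tolist(),c['fov_y'],c['D'])
s=monitor.sense(); print(s)
E
```

```text
scene [[0.499, 0.75, -0.435, 1.065], [0.867, -0.433, 0.247, -0.297], [-0.003, -0.5, -0.866, 1.141]] 47.99624710185057 [-0.04040238  0.          0.          0.          0.        ]
top [[0.011, -0.997, 0.071, 0.426], [-1.0, -0.009, 0.022, 0.003], [-0.021, -0.071, -0.997, 1.183]] 50.115157880878925 [-0.09311076  0.          0.          0.          0.        ]
{'time_s': 0.1, 'qpos': array([-1.45999508e+00,  3.42637014e-01,  1.52492193e+00, -6.42521127e-07,
        1.27536945e+00, -1.45979291e-01]), 'qvel': array([ 0.00202966, -0.00058197, -0.0002564 ,  0.00057085, -0.00022997,
        0.0012508 ]), 'joint_torque': array([ 2.00973482e-03, -4.34447980e+01, -2.46492237e+01, -1.79553313e-04,
        4.68808095e-03,  9.14959202e-06]), 'eef_pos': array([ 0.13332733, -0.50743923,  0.23870361]), 'ee_rot': array([-3.11441051e+00, -4.02071996e-01, -3.59223453e-05]), 'wrist_force': array([-0.52073618, -0.21309374, -0.49238074]), 'wrist_torque': array([-0.05486335, -0.01495129,  0.02317157]), 'grasp_force': 0.0, 'grip_width': 0.08552308741083377}
```

View pics/scene0.png

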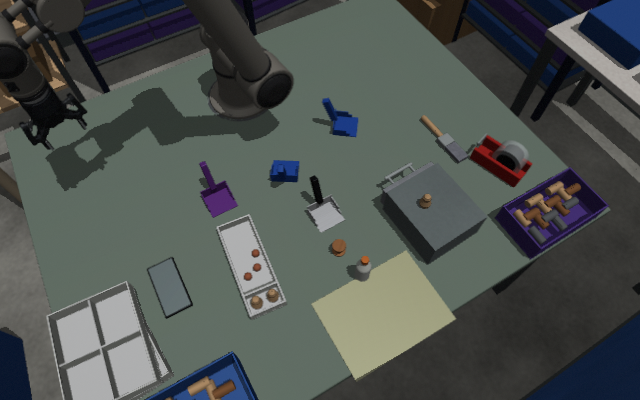

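View pics/top0.png

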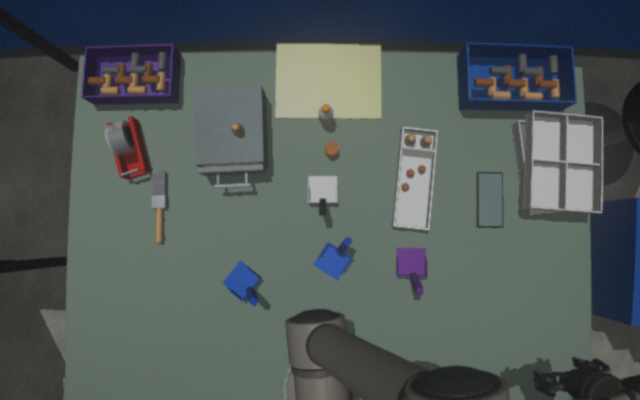

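The cabinet is on the left, with its bar at (233,184) in the top view. The silver scoop with the black handle is at (322,192), the tray centre is about (415,178), and the beads are at (410,173), (421,169) and (405,187). Next I measure with depth from both views.

```bash
python3 - <<'E'
from h import *
c=pickle.load(open('top0.pkl','rb')); s=pickle.load(open('scene0.pkl','rb'))
P=cloud(c); Q=cloud(s)
img=c['color'].astype(int)
def rect(name,P,m):
    p=P[m]; r=cv2.minAreaRect(p[:,:2].astype(np.float32)); print(name,m.sum(),'c',np.round(r[0],4),'size',np.round(r[1],3),'ang',round(r[2],1),'z med',np.median(p[:,2]).round(4),'box',cv2.boxPoints(r).round(3).tolist())
u,v=np.meshgrid(np.arange(640),np.arange(400))
def box(u0,u1,v0,v1): return (u>=u0)&(u<=u1)&(v>=v0)&(v<=v1)
for nm,X in(('top',P),('scn',Q)):
    z=X[...,2]; x=X[...,0]; y=X[...,1]
    print(nm,'bench z',np.median(z[box(350,380,200,230)]) if nm=='top' else '')
    rect('cabtop',X,(abs(z-.095)<.006)&(y>.15)&(y<.5)&(x>.4)&(x<.9))
    rect('bar',X,(z>.04)&(z<.068)&(y>.17)&(y<.36)&(x<.56)&(x>.48))
    rect('tray rim',X,(abs(z-.032)<.006)&(y>-.4)&(y<-.1)&(x<.83)&(x>.43))
    rect('scoop pan',X,(z>.012)&(z<.045)&(y>-.06)&(y<.06)&(x<.62)&(x>.45))
    m=(z>.05)&(y>-.06)&(y<.06)&(x<.6)&(x>.4); rect('scoop handle',X,m)
    im=(c if nm=='top' else s)['color'].astype(int); hs=cv2.cvtColor(im.astype(np.uint8),cv2.COLOR_RGB2HSV)
    m=(im[...,0]>im[...,2]*1.5)&(im[...,0]>70)&(y>-.3)&(y<-.15)&(x>.5)&(x<.8)&(z>.004)
    n,l,st,ce=cv2.connectedComponentsWithStats(m.astype(np.uint8))
    for i in range(1,n):
        if st[i,4]>6: q=X[l==i]; print('red',st[i,4],ce[i].round(1),q.mean(0).round(4),q[:,2].max().round(3))
E
python3 - <<'E'
import cv2
a=cv2.imread('pics/top0.png')
b=cv2.resize(a[90:240,180:450],None,fx=2.9,fy=2.9,interpolation=cv2.INTER_CUBIC); cv2.imwrite('pics/crop1.png',b)
E
```

```text
top bench z 0.0007698446811870152
cabtop 5090 c [0.7069 0.2605] size [0.208 0.182] ang 3.4 z med 0.0955 box [[0.5979999899864197, 0.3449999988079071], [0.609000027179718, 0.16300000250339508], [0.8159999847412109, 0.17599999904632568], [0.8050000071525574, 0.3580000102519989]]
bar 161 c [0.5523 0.2517] size [0.014 0.099] ang 0.5 z med 0.0618 box [[0.5450000166893005, 0.3009999990463257], [0.5460000038146973, 0.20200000703334808], [0.5600000023841858, 0.2029999941587448], [0.5590000152587891, 0.3009999990463257]]
tray rim 791 c [ 0.6432 -0.2634] size [0.161 0.423] ang 70.3 z med 0.0314 box [[0.4169999957084656, -0.2680000066757202], [0.8149999976158142, -0.4099999964237213], [0.8690000176429749, -0.2590000033378601], [0.47099998593330383, -0.11599999666213989]]
scoop pan 99 c [0.5367 0.0115] size [0.053 0.079] ang 0.6 z med 0.0263 box [[0.5099999904632568, 0.050999999046325684], [0.5099999904632568, -0.02800000086426735], [0.5640000104904175, -0.02800000086426735], [0.5630000233650208, 0.050999999046325684]]
scoop handle 1212 c [ 0.4513 -0.0087] size [0.136 0.047] ang 31.4 z med 1.182
[... 1281 characters left out ...]
[0.4970000088214874, 0.05000000074505806], [0.5009999871253967, -0.03200000151991844], [0.5649999976158142, -0.028999999165534973], [0.5609999895095825, 0.052000001072883606]]
scoop handle 264 c [ 0.4541 -0.0146] size [0.136 0.038] ang 31.2 z med 0.0962 box [[0.38600000739097595, -0.03400000184774399], [0.4059999883174896, -0.06599999964237213], [0.5220000147819519, 0.004000000189989805], [0.5019999742507935, 0.03700000047683716]]
red 41 [255.1 252.7] [ 0.56   -0.2149  0.0205] 0.026
red 43 [256.6 267. ] [ 0.5986 -0.2294  0.02  ] 0.027
red 43 [247.6 276. ] [ 0.6098 -0.261   0.0208] 0.026
red 98 [272.4 294.9] [ 0.6934 -0.2285  0.0366] 0.054
red 104 [256.2 302. ] [ 0.69   -0.2723  0.038 ] 0.053
```

View pics/crop1.png

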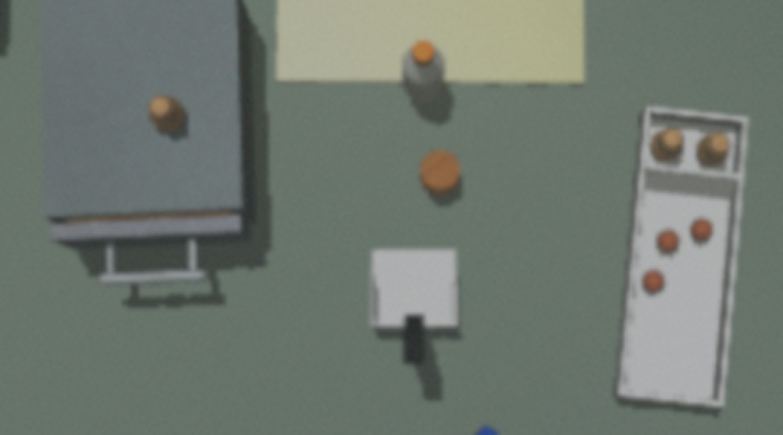

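```bash
cat >> h.py <<'E'
def plan(tgt=None,ydir=None,s=None):
    """spin (8deg units) so the tool y lies along ydir (mod 180), then shift (30mm units, tool axes after spin)"""
    s=s or monitor.sense(); M=R.from_rotvec(s['ee_rot']).as_matrix(); a=0
    if ydir is not None:
        d=np.array([*ydir,0.])/np.hypot(*ydir); v=M.T@d; a=np.arctan2(-v[0],v[1]); a=(a+np.pi/2)%np.pi-np.pi/2
        M=M@R.from_rotvec([0,0,a]).as_matrix()
    print('pos',s['eef_pos'].round(4),'t',round(s['time_s'],2),'q1,q6',s['qpos'][[0,5]].round(2),'w',round(s['grip_width'],4),'F',s['wrist_force'].round(1),'g',round(s['grasp_force'],1))
    print('tool x',M[:,0].round(3),'y',M[:,1].round(3),'z',M[:,2].round(3),'spin',round(np.degrees(a)/8,2))
    if tgt is not None: print('dp',(M.T@(np.array(tgt)-s['eef_pos'])/.03).round(2))
E
python3 -c "
from h import *
plan((.5525,.2515,.16),(.998,.059))"
```

```text
pos [ 0.1333 -0.5074  0.2387] t 0.1 q1,q6 [-1.46 -0.15] w 0.0855 F [-0.5 -0.2 -0.5] g 0.0
tool x [-0.059  0.998  0.001] y [ 0.998  0.059 -0.   ] z [-0.     0.001 -1.   ] spin -9.83
dp [24.43 15.44  2.65]
```

```bash
python3 -m inch '{"gripper":[0.35,0.35,0.35,0.35,0.35],"dp":[[0,0,0],[0,0,0],[0,0,0],[0,0,0],[0,0,0]],"spin":[-1,-1,-1,-1,-1]}' 40 | tail -c 300
python3 -m inch '{"gripper":[0.35,0.35,0.35,0.35,0.35],"dp":[[0,0,0],[0,0,0],[0,0,0],[0,0,0],[0,0,0]],"spin":[-1,-1,-1,-1,-0.83]}' >/dev/null
python3 -m inch '{"gripper":[0.35,0.35,0.35,0.35,0.35],"dp":[[0.5,0.5,0],[1,1,0],[1,1,0],[1,1,0],[1,1,0]],"spin":[0,0,0,0,0]}' >/dev/null
python3 -m inch '{"gripper":[0.35,0.35,0.35,0.35,0.35],"dp":[[1,1,0],[1,1,0],[1,1,0],[1,1,0],[1,1,0]],"spin":[0,0,0,0,0]}' >/dev/null
python3 -m inch '{"gripper":[0.35,0.35,0.35,0.35,0.35],"dp":[[1,1,0],[1,1,0],[1,1,0],[1,1,0],[1,0.9,0]],"spin":[0,0,0,0,0]}' >/dev/null
python3 -m inch '{"gripper":[0.35,0.35,0.35,0.35,0.35],"dp":[[1,0,0],[1,0,0],[1,0,0],[1,0,0],[1,0,0]],"spin":[0,0,0,0,0]}' >/dev/null
python3 -m inch '{"gripper":[0.35,0.35,0.35,0.35,0.35],"dp":[[1,0,0],[1,0,0.5],[1,0,1],[0.8,0,1],[0,0,0]],"spin":[0,0,0,0,0]}' >/dev/null
python3 -c "
from h import *
plan((.5525,.2515,.046),(.998,.059))
c=grab('wrist'); save(c,'pics/w1.png'); pickle.dump(c,open('w1.pkl','wb'))
X=cloud(c); z=X[...,2]; m=(z>.045)&(z<.07)&(X[...,0]>.5)&(X[...,0]<.568)&(abs(X[...,1]-.25)<.08)
p=X[m]; print(m.sum(), p.min(0),p.max(0)); r=cv2.minAreaRect(p[:,:2].astype(np.float32)); print(r,np.median(p,0))
"
```

```text
time_s: 0.72
eef_pos: [0.1333, -0.5075, 0.2389]
ee_rot: [-2.786, -1.45, -0.0]
wrist_force: [-0.0, -0.1, -0.2]
grip_width: 0.0299
grasp_force: 0.0
pos [0.521  0.2168 0.1619] t 4.47 q1,q6 [0.26 0.2 ] w 0.0298 F [ 0.6  0.5 -0.2] g 0.0
tool x [-0.059  0.998 -0.001] y [ 0.998  0.059 -0.006] z [-0.006 -0.001 -1.   ] spin 0.0
dp [1.1  1.14 3.86]
2788 [0.54335231 0.20530342 0.05693193] [0.56799214 0.30543959 0.06481544]
((0.5568099617958069, 0.2555520832538605), (0.024576237425208092, 0.10018997639417648), 1.66543447971344) [0.55091007 0.26226008 0.06182657]
```

View pics/w1.png

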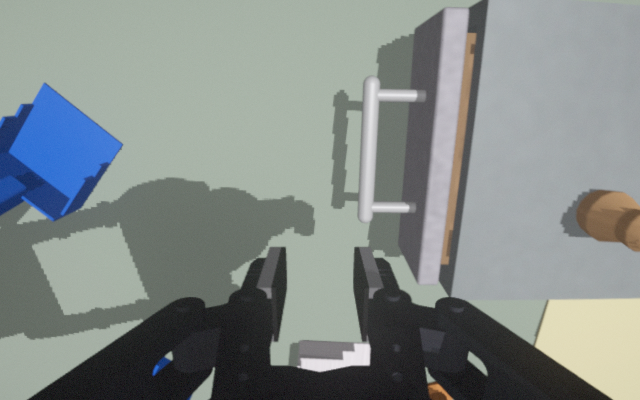

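```bash
python3 -c "
from h import *
c=pickle.load(open('w1.pkl','rb'))
print('bar',atz(c,[[372,80],[366,216]],.060)); print('panel back-top',atz(c,[[467,12],[440,282]],.083)); print('cabtop edge',atz(c,[[488,5],[445,298]],.095))
X=cloud(c)
for uv in [(369,110),(366,190),(455,60),(437,230),(490,40),(460,260)]: print(uv,X[uv[1],uv[0]].round(4))
"
```

```text
bar [[0.54893273 0.30225426 0.06      ]
 [0.55389906 0.21010465 0.06      ]]
panel back-top [[0.59543897 0.34132027 0.083     ]
 [0.60607384 0.17318575 0.083     ]]
cabtop edge [[0.6017309  0.3428797  0.095     ]
 [0.60644004 0.16815255 0.095     ]]
(369, 110) [0.5483 0.2835 0.064 ]
(366, 190) [0.5515 0.2302 0.0636]
(455, 60) [0.5925 0.3155 0.083 ]
(437, 230) [0.5978 0.2112 0.0831]
(490, 40) [0.6056 0.3257 0.0954]
(460, 260) [0.611  0.1965 0.0957]
```

```bash
python3 -m inch '{"gripper":[0.28,0.28,0.28,0.28],"dp":[[0.58,0.54,0],[0.58,0.55,0],[0,0,0],[0,0,0]],"spin":[0,0,0,0]}' >/dev/null
python3 -c "
from h import *
plan((.5515,.2535,.046),(.998,.059))"
```

```text
pos [0.5542 0.2511 0.165 ] t 5.03 q1,q6 [0.3  0.24] w 0.0237 F [ 0.1 -1.  -0.7] g 0.0
tool x [-0.059  0.998 -0.   ] y [0.998 0.059 0.   ] z [ 0. -0. -1.] spin -0.01
dp [ 0.09 -0.09  3.97]
```

```bash
python3 -m inch '{"gripper":[0.28,0.28,0.28,0.28,0.28],"dp":[[0.09,-0.09,0.7],[0,0,0.8],[0,0,0.8],[0,0,0.8],[0,0,0.8]],"spin":[0,0,0,0,0]}' 40 
python3 -m inch '{"gripper":[0.28,0,0,0],"dp":[[0,0,0],[0,0,0],[0,0,0],[0,0,0]],"spin":[0,0,0,0]}' 40
```

```text
time_s: 5.65
eef_pos: [0.5513, 0.2535, 0.0473]
ee_rot: [2.157, 2.284, 0.0]
wrist_force: [-3.3, 0.4, 23.7]
grip_width: 0.024
grasp_force: 12.7
time_s: 6.15
eef_pos: [0.5516, 0.2537, 0.048]
ee_rot: [2.155, 2.284, -0.0]
wrist_force: [-1.5, -3.5, 6.0]
grip_width: 0.0098
grasp_force: 39.2
```

```bash
python3 -m inch '{"gripper":[0,0,0,0,0],"dp":[[0,-0.4,0],[0,-0.8,0],[0,-0.8,0],[0,-0.8,0],[0,-0.8,0]],"spin":[0,0,0,0,0]}' 60 >/dev/null
python3 -m inch '{"gripper":[0,0,0,0,0],"dp":[[0,-0.6,0],[0,-0.2,0],[0,0,0],[0,0,0],[0,0,0]],"spin":[0,0,0,0,0]}' 60 
python3 -m inch '{"gripper":[0.28,0.28,0.28,0.28],"dp":[[0,0,0],[0,0,0],[0,0,-0.6],[0,0,-1]],"spin":[0,0,0,0]}' 
python3 -m inch '{"gripper":[0.28,0.28,0.28,0.28],"dp":[[0,0,-1],[0,0,-1],[0,0,-0.6],[0,0,0]],"spin":[0,0,0,0]}' 
python3 -c "
from h import *
plan((.48,.01,.2),(0,1))
t=grab('top'); pickle.dump(t,open('t2.pkl','wb')); save(t,'pics/t2.png'); X=cloud(t); z=X[...,2]
m=(z>.045)&(z<.068)&(X[...,0]>.38)&(X[...,0]<.44)&(abs(X[...,1]-.25)<.08)
p=X[m]; print(m.sum(), np.median(p,0))
s=grab('scene'); save(s,'pics/s2.png'); pickle.dump(s,open('s2.pkl','wb'))
"
```

```text
time_s: 7.4
eef_pos: [0.4195, 0.2473, 0.048]
ee_rot: [-2.156, -2.285, -0.002]
wrist_force: [-1.5, 0.2, 8.6]
grip_width: 0.0089
grasp_force: 59.6
time_s: 7.9
eef_pos: [0.4187, 0.2463, 0.0946]
ee_rot: [-2.155, -2.284, 0.005]
wrist_force: [1.3, 0.0, -0.1]
grip_width: 0.0239
grasp_force: 0.0
time_s: 8.4
eef_pos: [0.4201, 0.2469, 0.174]
ee_rot: [2.155, 2.285, 0.003]
wrist_force: [-0.1, 0.3, 0.1]
grip_width: 0.0239
grasp_force: 0.0
pos [0.4201 0.2469 0.174 ] t 8.4 q1,q6 [0.37 0.32] w 0.0239 F [-0.1  0.3  0.1] g 0.0
tool x [-1.    -0.    -0.002] y [-0.     1.     0.001] z [ 0.002  0.001 -1.   ] spin -10.83
dp [-2.   -7.9  -0.87]
119 [0.42135204 0.22489585 0.06198634]
```

```bash
python3 -m inch '{"gripper":[0.5,0.5,0.5,0.5,0.5],"dp":[[-0.5,0.1,-0.5],[-1,0.1,-0.5],[-1,0.1,-0.2],[-1,0.1,0],[-1,0,0]],"spin":[0,0,0,0,0]}' >/dev/null
python3 -m inch '{"gripper":[0.5,0.5,0.5,0.5,0.5],"dp":[[-1,0,0],[-1,0,0],[-1,0,0],[-0.3,0,0],[0,0,0]],"spin":[0,0,0,1,1]}' >/dev/null
python3 -m inch '{"gripper":[0.5,0.5,0.5,0.5,0.5],"dp":[[0,0,0],[0,0,0],[0,0,0],[0,0,0],[0,0,0]],"spin":[1,1,1,1,1]}' >/dev/null
python3 -m inch '{"gripper":[0.5,0.5,0.5,0.5,0.5],"dp":[[0,0,0],[0,0,0],[0,0,0],[0,0,0],[0,0,0]],"spin":[1,1,1,1,0.67]}' >/dev/null
python3 -m inch '{"gripper":[0.5],"dp":[[0,0,0]],"spin":[0]}' >/dev/null
python3 -c "
from h import *
plan((.46,.012,.2),(0,1))
c=grab('wrist'); save(c,'pics/w2.png'); pickle.dump(c,open('w2.pkl','wb'))
"
```

```text
pos [0.4452 0.0131 0.2094] t 11.12 q1,q6 [-0.14  1.43] w 0.0427 F [-0.2  0.5 -0.2] g 0.0
tool x [ 1.  0. -0.] y [ 0. -1.  0.] z [-0. -0. -1.] spin 0.0
dp [0.49 0.04 0.31]
```

View pics/w2.png

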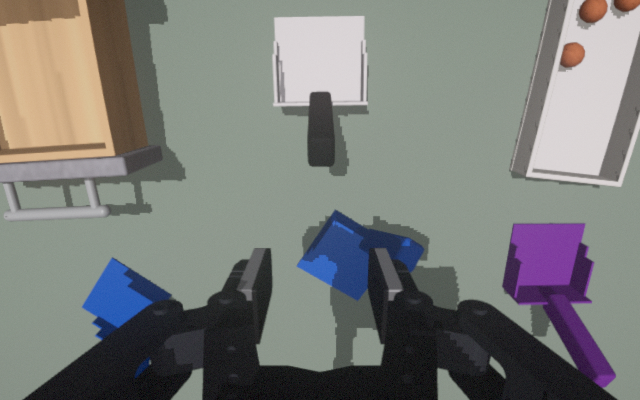

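```bash
python3 -c "
from h import *
c=pickle.load(open('w2.pkl','rb')); X=cloud(c)
print('front',atz(c,[[275,17],[364,17]],.002)); print('back',atz(c,[[273,104],[368,104]],.036))
print('tray near in',atz(c,[[527,174],[620,184]],.032), 'inner floor', atz(c,[[537,176],[615,181],[570,55]],.005))
# handle top cap and grip
z=X[...,2]; x=X[...,0]; y=X[...,1]
m=(z>.045)&(z<.13)&(x>.4)&(x<.53)&(abs(y-.012)<.03); p=X[m]
for lo in np.arange(.05,.13,.01):
    q=p[(p[:,2]>lo)&(p[:,2]<lo+.01)]
    if len(q)>5: print(lo.round(2),len(q),q.mean(0).round(4),np.percentile(q[:,0],[2,98]).round(3),np.percentile(q[:,1],[2,98]).round(3))
m=(c['color'][...,2].astype(int)>c['color'][...,0]*2)&(z>0.002)&(y<.05)&(c['depth']>0); p=X[m]; p=p[(p[:,1]>-.1)]; print('blue',p.min(0),p.max(0)); q=p[p[:,2]>.06]; print(q.min(0),q.max(0)) if len(q) else 0
for n in('t2','s2'):
    d=pickle.load(open(n+'.pkl','rb')); Y=cloud(d); zz=Y[...,2]
    m=(zz>.09)&(zz<.13)&(Y[...,0]>.4)&(Y[...,0]<.53)&(abs(Y[...,1]-.012)<.03); print(n,m.sum(),Y[m].mean(0) if m.sum() else '',Y[m].max(0) if m.sum() else '')
plan((.4672,.0118,.075),(0,1))
"
```

```text
front [[ 0.58511007  0.05432849  0.002     ]
 [ 0.58512029 -0.02488719  0.002     ]]
back [[ 0.51038761  0.05421212  0.036     ]
 [ 0.51039458 -0.02644924  0.036     ]]
tray near in [[ 0.44909712 -0.17706064  0.032     ]
 [ 0.43992216 -0.27211031  0.032     ]] inner floor [[ 0.44108761 -0.20448249  0.005     ]
 [ 0.43629429 -0.29043608  0.005     ]
 [ 0.55640425 -0.2177585   0.005     ]]
0.05 112 [0.514  0.0145 0.0548] [0.512 0.516] [0.006 0.023]
0.06 106 [0.5105 0.0142 0.0652] [0.509 0.512] [0.006 0.023]
0.07 132 [0.507  0.0144 0.0753] [0.504 0.509] [0.006 0.023]
0.08 149 [0.5034 0.0145 0.0851] [0.501 0.506] [0.006 0.023]
0.09 158 [0.4997 0.0141 0.0951] [0.497 0.502] [0.005 0.023]
0.1 192 [0.4953 0.0142 0.1053] [0.475 0.498] [0.006 0.023]
0.11 905 [0.484  0.014  0.1149] [0.473 0.494] [0.005 0.022]
blue [ 0.20686816 -0.09923884  0.00200027] [0.59949617 0.04998089 0.29316325]
[ 0.38576811 -0.06026719  0.06004582] [0.46423443 0.04039523 0.29316325]
t2 85 [0.48670465 0.01053826 0.11165854] [0.5029286  0.01962146 0.12188599]
s2 94 [0.49047707 0.0085035  0.10729509] [0.50633032 0.02102708 0.11991856]
pos [0.4452 0.0133 0.2094] t 11.18 q1,q6 [-0.14  1.43] w 0.043 F [-0.3  0.2  0.4] g 0.0
tool x [ 1. -0. -0.] y [ 0. -1.  0.] z [-0. -0. -1.] spin 0.01
dp [0.73 0.05 4.48]
```

```bash
python3 -m inch '{"gripper":[0.5,0.5,0.5,0.5,0.5],"dp":[[0.68,0,0],[1,0,0],[0,0,0.8],[0,0,1],[0,0,1]],"spin":[0,0,0,0,0]}' 
python3 -m inch '{"gripper":[0.5,0.5,0.5,0.5,0.5],"dp":[[0,0,1],[0,0,0.7],[0,0,0.28],[0,0,0],[0,0,0]],"spin":[0,0,0,0,0]}' 
python3 -m inch '{"gripper":[0,0,0,0,0],"dp":[[0,0,0],[0,0,0],[0,0,0],[0,0,0],[0,0,0]],"spin":[0,0,0,0,0]}' 60 
python3 -c "
from h import *
plan((.4955,.0135,.066),(0,1))"
```

```text
time_s: 11.8
eef_pos: [0.4958, 0.0135, 0.1245]
ee_rot: [3.141, 0.003, 0.0]
wrist_force: [-0.8, -0.1, 0.8]
grip_width: 0.0427
grasp_force: 0.0
time_s: 12.42
eef_pos: [0.4964, 0.0137, 0.0667]
ee_rot: [3.141, 0.0, 0.002]
wrist_force: [-0.3, -0.7, 0.2]
grip_width: 0.043
grasp_force: 0.0
time_s: 13.05
eef_pos: [0.4961, 0.0137, 0.0665]
ee_rot: [3.141, -0.0, 0.002]
wrist_force: [-1.3, -0.1, 5.2]
grip_width: 0.0173
grasp_force: 58.7
pos [0.4961 0.0137 0.0665] t 13.05 q1,q6 [-0.13  1.44] w 0.0173 F [-1.3 -0.1  5.2] g 58.7
tool x [ 1.    -0.     0.001] y [-0. -1.  0.] z [ 0.001 -0.    -1.   ] spin -0.0
dp [-0.02  0.01  0.02]
```

```bash
python3 -c "
from h import *
t=pickle.load(open('top0.pkl','rb')); s=pickle.load(open('scene0.pkl','rb')); w=pickle.load(open('w2.pkl','rb'))
a=np.array([[619,397],[722,410],[748,117],[646,107]])/2.9+[180,90]
print(atz(t,a,.032))
for n,c in (('t',t),('s',s),('w',w)):
    X=cloud(c); z=X[...,2]; im=c['color'].astype(int)
    m=(im.min(-1)>85)&(im.max(-1)-im.min(-1)<25)&(abs(X[...,1]+.24)<.1)&(X[...,0]>.41)&(X[...,0]<.75)&(z<.045)&(z>-.005)
    m=cv2.morphologyEx(m.astype(np.uint8),cv2.MORPH_OPEN,np.ones((3,3)))
    k,l,st,_=cv2.connectedComponentsWithStats(m); i=1+st[1:,4].argmax(); p=X[l==i]
    r=cv2.minAreaRect(p[:,:2].astype(np.float32)); print(n,st[i,4],r, cv2.boxPoints(r).round(3).tolist())
    f=p[(p[:,2]<.014)]; r=cv2.minAreaRect(f[:,:2].astype(np.float32)); print(' floor',np.median(f[:,2]),r,cv2.boxPoints(r).round(3).tolist())
"
```

```text
[[ 0.44461232 -0.1798589   0.032     ]
 [ 0.4333601  -0.2757319   0.032     ]
 [ 0.70989395 -0.30341959  0.032     ]
 [ 0.71819344 -0.20652577  0.032     ]]
t 8000 ((0.5800104141235352, -0.24078163504600525), (0.19823285937309265, 0.3399757146835327), 89.9865493774414) [[0.4099999964237213, -0.3400000035762787], [0.75, -0.3400000035762787], [0.75, -0.1420000046491623], [0.4099999964237213, -0.1420000046491623]]
 floor 0.0019372390311434007 ((0.5800104141235352, -0.24078163504600525), (0.19823285937309265, 0.3399757146835327), 89.9865493774414) [[0.4099999964237213, -0.3400000035762787], [0.75, -0.3400000035762787], [0.75, -0.1420000046491623], [0.4099999964237213, -0.1420000046491623]]
s 7632 ((0.5800212621688843, -0.23999089002609253), (0.19988489151000977, 0.3399038314819336), 89.99462890625) [[0.4099999964237213, -0.3400000035762787], [0.75, -0.3400000035762787], [0.75, -0.14000000059604645], [0.4099999964237213, -0.14000000059604645]]
 floor 0.0008469244548685584 ((0.5800212621688843, -0.23999089002609253), (0.19988489151000977, 0.3399038314819336), 89.99462890625) [[0.4099999964237213, -0.3400000035762787], [0.75, -0.3400000035762787], [0.75, -0.14000000059604645], [0.4099999964237213, -0.14000000059604645]]
w 30885 ((0.5077441334724426, -0.2345716655254364), (0.19548340141773224, 0.18924520909786224), 0.04270441457629204) [[0.4099999964237213, -0.14000000059604645], [0.4099999964237213, -0.32899999618530273], [0.6060000061988831, -0.32899999618530273], [0.6050000190734863, -0.14000000059604645]]
 floor 0.0035201239606675316 ((0.5077441334724426, -0.2345716655254364), (0.19548340141773224, 0.18924520909786224), 0.04270441457629204) [[0.4099999964237213, -0.14000000059604645], [0.4099999964237213, -0.32899999618530273], [0.6060000061988831, -0.32899999618530273], [0.6050000190734863, -0.14000000059604645]]
```

```bash
python3 -m inch '{"gripper":[0,0,0,0,0],"dp":[[0,0,-0.3],[0,0,-0.7],[0,0,-0.8],[0,0,-0.4],[0,0,0]],"spin":[0,0,0,0.35,0.35]}' 60
python3 -m inch '{"gripper":[0,0,0,0,0],"dp":[[-0.2,0.5,0],[-0.2,1,0],[-0.2,1,0],[-0.2,1,0],[-0.2,1,0]],"spin":[0,0,0,0,0]}' >/dev/null
python3 -m inch '{"gripper":[0,0,0,0,0],"dp":[[0,1,0],[0,1,0],[0,1,0],[0,0.4,0],[0,0,0]],"spin":[0,0,0,0,0]}'
python3 -c "
from h import *
plan((.4431,-.2267,.127),(.0976,.9952))
c=grab('wrist'); save(c,'pics/w3.png'); pickle.dump(c,open('w3.pkl','wb'))"
```

```text
time_s: 13.68
eef_pos: [0.4963, 0.0138, 0.1332]
ee_rot: [3.137, -0.156, 0.003]
wrist_force: [0.2, -0.1, -1.4]
grip_width: 0.0175
grasp_force: 58.6
time_s: 14.92
eef_pos: [0.4422, -0.2194, 0.1317]
ee_rot: [-3.137, 0.155, 0.001]
wrist_force: [-0.8, 0.5, -1.9]
grip_width: 0.0175
grasp_force: 58.7
pos [ 0.4422 -0.2194  0.1317] t 14.93 q1,q6 [-0.62  1.05] w 0.0175 F [-0.8  0.5 -1.9] g 58.7
tool x [ 0.995 -0.098 -0.001] y [-0.098 -0.995 -0.   ] z [-0.001  0.    -1.   ] spin -0.01
dp [0.05 0.24 0.16]
```

View pics/w3.png

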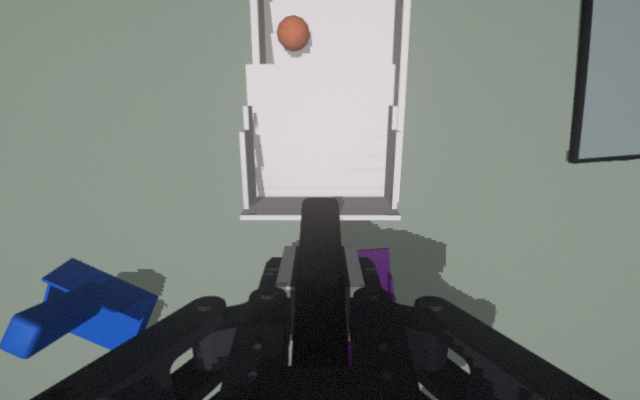

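```bash
python3 -c "
from h import *
c=pickle.load(open('w3.pkl','rb')); g=cv2.cvtColor(c['color'],cv2.COLOR_RGB2GRAY).astype(int)
for r in (5,20,40,55): print(r,'L',g[r,240:280].tolist(),'R',g[r,390:416].tolist())
b=cv2.resize(c['color'][0:130,230:430,::-1],None,fx=4,fy=4,interpolation=cv2.INTER_NEAREST); cv2.imwrite('pics/w3c.png',b)
"
```

```text
5 L [146, 149, 146, 149, 146, 148, 147, 145, 148, 164, 192, 210, 212, 212, 212, 213, 203, 169, 121, 97, 98, 100, 100, 110, 137, 147, 147, 146, 149, 159, 206, 213, 212, 213, 212, 213, 211, 214, 213, 212] R [213, 214, 213, 213, 199, 148, 117, 117, 115, 113, 114, 114, 129, 180, 208, 212, 213, 213, 213, 210, 190, 160, 148, 149, 147, 147]
20 L [146, 145, 150, 146, 147, 149, 147, 146, 148, 151, 179, 204, 211, 213, 214, 214, 211, 195, 139, 105, 99, 99, 100, 102, 125, 147, 148, 148, 149, 150, 152, 165, 208, 215, 214, 212, 214, 214, 212, 213] R [213, 213, 214, 207, 164, 122, 114, 116, 116, 115, 115, 128, 166, 205, 214, 214, 213, 213, 211, 194, 166, 150, 149, 147, 149, 148]
40 L [149, 151, 147, 150, 150, 150, 149, 148, 149, 150, 153, 180, 208, 213, 213, 213, 214, 211, 188, 125, 103, 101, 100, 101, 113, 138, 150, 149, 152, 150, 155, 179, 210, 215, 214, 214, 213, 203, 165, 116] R [213, 215, 211, 168, 129, 118, 115, 119, 115, 119, 124, 168, 206, 213, 214, 214, 214, 210, 198, 155, 150, 150, 148, 151, 150, 151]
55 L [151, 148, 149, 150, 151, 149, 151, 148, 147, 150, 149, 156, 195, 212, 215, 215, 214, 213, 205, 173, 114, 103, 102, 106, 104, 121, 148, 151, 151, 153, 152, 153, 162, 189, 212, 215, 214, 214, 215, 213] R [216, 212, 186, 142, 122, 119, 119, 120, 119, 125, 160, 202, 213, 215, 213, 216, 215, 200, 158, 148, 150, 151, 150, 150, 149, 151]
```

View pics/w3c.png

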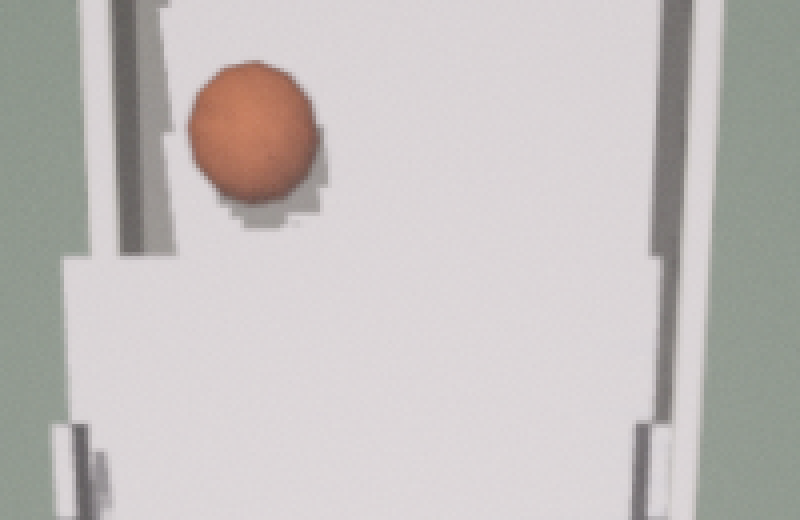

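```bash
python3 -c "
from h import *
c=pickle.load(open('w3.pkl','rb')); ax=np.array([.9952,-.0976]); ay=np.array([.0976,.9952])
o=np.array([.4422,-.2194]) # tcp
def L(uv,z): d=atz(c,uv,z)[:,:2]-o; return np.c_[d@ax,d@ay].round(4)
print('inner L',L([[257.3,5],[259.5,55]],.032).tolist()); print('inner R',L([[402.6,5],[400.3,55]],.032).tolist())
print('outer L',L([[249.6,5],[251.8,55]],.032).tolist(),'outer R',L([[410.4,5],[407.9,55]],.032).tolist())
print('pan front top',L([[246,64.3],[395.2,64.3]],.0672).tolist(),'pan side top front',L([[243,106],[398,106]],.0912).tolist())
print('near inner top edge',L([[250,198],[392,198]],.005).tolist(),'near wall top outer',L([[241,218],[400,218]],.032).tolist(),'nearwall inner top',L([[243,213],[399,213]],.032).tolist())
print('bead',L([[293.5,33]],.014).tolist())
"
```

```text
inner L [[0.1257, 0.0391], [0.0969, 0.039]]
inner R [[0.1257, -0.049], [0.0969, -0.0491]]
outer L [[0.1257, 0.0438], [0.0969, 0.0438]] outer R [[0.1258, -0.0538], [0.0969, -0.0539]]
pan front top [[0.0887, 0.0408], [0.0886, -0.039]] pan side top front [[0.0677, 0.0386], [0.0676, -0.0365]]
near inner top edge [[-0.0044, 0.0556], [-0.0045, -0.0546]] near wall top outer [[-0.0111, 0.0573], [-0.0113, -0.0554]] nearwall inner top [[-0.0074, 0.0556], [-0.0075, -0.0545]]
bead [[0.1124, 0.0187]]
```

```bash
python3 -m inch '{"gripper":[0,0,0,0,0],"dp":[[0,0.17,0],[0,0,0.4],[0,0,0.7],[0,0,0.5],[0,0,0.25]],"spin":[0,0,0,0,0]}' 60
python3 -m inch '{"gripper":[0,0,0],"dp":[[0,0,0.1],[0,0,0.06],[0,0,0.0]],"spin":[0,0,0]}' 60
python3 -c "
from h import *
plan()"
```

```text
time_s: 15.6
eef_pos: [0.4419, -0.2236, 0.0752]
ee_rot: [-3.137, 0.153, 0.002]
wrist_force: [0.0, 0.7, -1.5]
grip_width: 0.0174
grasp_force: 58.8
time_s: 15.98
eef_pos: [0.4426, -0.2244, 0.0719]
ee_rot: [3.137, -0.154, 0.001]
wrist_force: [0.9, 0.2, -1.4]
grip_width: 0.0169
grasp_force: 58.9
pos [ 0.4426 -0.2244  0.0719] t 15.97 q1,q6 [-0.62  1.04] w 0.0169 F [ 0.9  0.2 -1.4] g 58.9
tool x [ 0.995 -0.098  0.001] y [-0.098 -0.995  0.001] z [ 0.001 -0.001 -1.   ] spin 0.0
```

```bash
python3 -m inch '{"gripper":[0,0,0],"dp":[[0,0,0.04],[0,0,0],[0,0,0]],"spin":[0,0,0]}' 60
python3 -m inch '{"gripper":[0,0,0],"dp":[[0,0,0.04],[0,0,0],[0,0,0]],"spin":[0,0,0]}' 60
```

```text
time_s: 16.35
eef_pos: [0.4426, -0.2245, 0.0715]
ee_rot: [3.137, -0.154, 0.002]
wrist_force: [-2.0, 0.2, 6.8]
grip_width: 0.0173
grasp_force: 59.9
time_s: 16.73
eef_pos: [0.4426, -0.2246, 0.0715]
ee_rot: [3.136, -0.154, 0.003]
wrist_force: [-6.0, 2.6, 18.6]
grip_width: 0.017
grasp_force: 61.6
```

```bash
python3 -m inch '{"gripper":[0,0,0,0,0],"dp":[[0.2,0,-0.03],[0.3,0,0],[0.3,0,0],[0.3,0,0],[0.3,0,0]],"spin":[0,0,0,0,0]}' 60
python3 -m inch '{"gripper":[0,0,0,0,0],"dp":[[0.3,0,0],[0.3,0,0],[0.3,0,0],[0,0,0],[0,0,0]],"spin":[0,0,0,0,0]}' 60
python3 -c "
from h import *
plan()
c=grab('wrist'); b=cv2.resize(c['color'][0:200,200:440,::-1],None,fx=2.5,fy=2.5); cv2.imwrite('pics/w4.png',b)"
```

```text
time_s: 17.35
eef_pos: [0.4836, -0.2286, 0.0715]
ee_rot: [3.137, -0.153, -0.001]
wrist_force: [-6.7, -0.7, 10.5]
grip_width: 0.0172
grasp_force: 60.7
time_s: 17.98
eef_pos: [0.5117, -0.2315, 0.0716]
ee_rot: [3.136, -0.154, 0.004]
wrist_force: [-1.9, 0.1, 5.3]
grip_width: 0.0173
grasp_force: 59.9
pos [ 0.5117 -0.2315  0.0716] t 17.98 q1,q6 [-0.56  1.11] w 0.0173 F [-1.9  0.1  5.3] g 59.9
tool x [ 0.995 -0.098  0.003] y [-0.098 -0.995  0.001] z [ 0.002 -0.002 -1.   ] spin 0.0
```

View pics/w4.png

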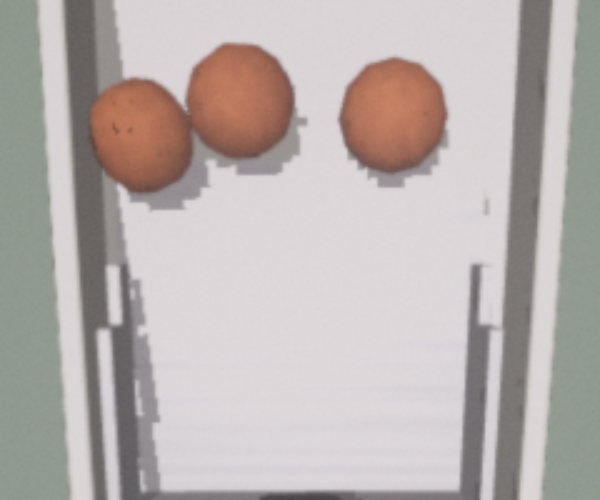

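```bash
python3 -m inch '{"gripper":[0,0,0,0,0],"dp":[[0.25,0,0],[0.3,0,0],[0.3,0,0],[0.2,0,0],[0,0,0]],"spin":[0,0,0,0,0]}' 60
python3 -c "
from h import *
plan()
c=grab('wrist'); b=cv2.resize(c['color'][0:200,200:440,::-1],None,fx=2.5,fy=2.5); cv2.imwrite('pics/w5.png',b)"
```

```text
time_s: 18.65
eef_pos: [0.5427, -0.2345, 0.0716]
ee_rot: [3.137, -0.153, 0.002]
wrist_force: [-3.7, -0.7, 7.5]
grip_width: 0.0172
grasp_force: 60.1
pos [ 0.5427 -0.2345  0.0716] t 18.65 q1,q6 [-0.54  1.13] w 0.0172 F [-3.7 -0.7  7.5] g 60.1
tool x [ 0.995 -0.098  0.001] y [-0.098 -0.995  0.001] z [ 0.001 -0.001 -1.   ] spin 0.0
```

View pics/w5.png

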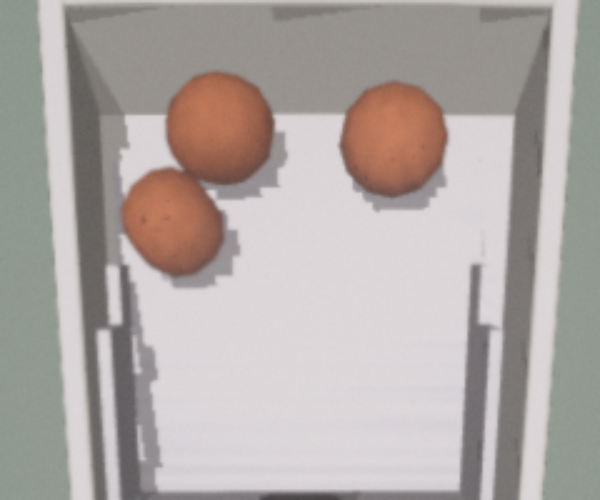

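```bash
python3 -m inch '{"gripper":[0,0,0,0],"dp":[[0.12,0,0],[0.1,0,0],[0,0,0],[0,0,0]],"spin":[0,0,0,0]}' 60
python3 -c "
from h import *
plan()
c=grab('wrist'); b=cv2.resize(c['color'][0:200,200:440,::-1],None,fx=2.5,fy=2.5); cv2.imwrite('pics/w6.png',b)
M=cv2.cvtColor(c['color'],cv2.COLOR_RGB2HSV); m=(c['color'][...,0].astype(int)>c['color'][...,2]*1.5)
k,l,st,ce=cv2.connectedComponentsWithStats(m.astype(np.uint8)); 
print([(st[i].tolist(),ce[i].round(1).tolist()) for i in range(1,k) if st[i,4]>100])
X=cloud(c); print([np.percentile(X[l==i][:,2],95).round(4) for i in range(1,k) if st[i,4]>100])"
```

```text
time_s: 19.2
eef_pos: [0.5487, -0.2351, 0.0716]
ee_rot: [3.137, -0.153, 0.001]
wrist_force: [-4.4, 0.2, 6.9]
grip_width: 0.0171
grasp_force: 60.0
pos [ 0.5487 -0.2351  0.0716] t 19.2 q1,q6 [-0.53  1.14] w 0.0171 F [-4.4  0.2  6.9] g 60.0
tool x [ 0.995 -0.098  0.001] y [-0.098 -0.995  0.001] z [ 0.    -0.001 -1.   ] spin 0.0
[([266, 40, 42, 42, 1414], [286.4, 60.7]), ([337, 46, 41, 44, 1394], [357.2, 67.2]), ([267, 90, 39, 41, 1147], [285.7, 110.0])]
[np.float64(0.0292), np.float64(0.0263), np.float64(0.0294)]
```

```bash
python3 -m inch '{"gripper":[0,0,0,0,0],"dp":[[0,0,-0.05],[0.05,0,-0.1],[0.058,0,-0.1],[0.058,0,-0.1],[0.058,0,-0.1]],"spin":[0,0,0,0,0]}' 60
python3 -m inch '{"gripper":[0,0,0,0,0],"dp":[[0.058,0,-0.1],[0.058,0,-0.1],[0.058,0,-0.1],[0.058,0,-0.1],[0.058,0,-0.1]],"spin":[0,0,0,0,0]}' 60
python3 -c "
from h import *
plan()
c=grab('wrist'); b=cv2.resize(c['color'][0:200,200:440,::-1],None,fx=2.5,fy=2.5); cv2.imwrite('pics/w6.png',b)"
```

```text
time_s: 19.88
eef_pos: [0.5557, -0.2353, 0.0837]
ee_rot: [3.138, -0.153, -0.0]
wrist_force: [0.1, 0.2, -2.8]
grip_width: 0.0171
grasp_force: 58.7
time_s: 20.5
eef_pos: [0.5643, -0.2362, 0.0988]
ee_rot: [3.138, -0.154, 0.0]
wrist_force: [-0.2, -0.1, -0.8]
grip_width: 0.0175
grasp_force: 58.7
pos [ 0.5643 -0.2362  0.0988] t 20.5 q1,q6 [-0.52  1.15] w 0.0175 F [-0.2 -0.1 -0.8] g 58.7
tool x [ 0.995 -0.098  0.   ] y [-0.098 -0.995  0.   ] z [ 0. -0. -1.] spin 0.0
```

View pics/w6.png

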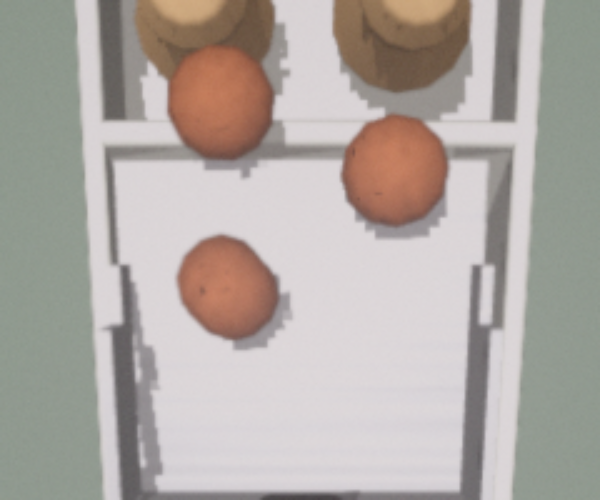

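```bash
cat >> h.py <<'E'
def beads(c,o=None,ax=None,lo=150,x=None):
    """red blobs in the wrist view: top-surface and fitted sphere-ish centre, in tool-yaw frame about TCP (fwd,left,z)"""
    s=monitor.sense(); M=R.from_rotvec(s['ee_rot']).as_matrix(); o=s['eef_pos']
    X=cloud(c); im=c['color'].astype(int); m=(im[...,0]>im[...,2]*1.75)&(im[...,0]>60)&(c['depth']>0)
    k,l,st,ce=cv2.connectedComponentsWithStats(m.astype(np.uint8))
    for i in range(1,k):
        if st[i,4]<lo: continue
        p=(X[l==i]-o)@np.c_[M[:,0],-M[:,1],-M[:,2]]; p[:,2]+=o[2]
        A=np.c_[2*p,np.ones(len(p))]; q=np.linalg.lstsq(A,(p**2).sum(1),rcond=None)[0]
        print('blob',st[i,4],ce[i].round(0),'med rel',np.median(p,0).round(4),'top z',np.percentile(p[:,2],97).round(4),'sph c',q[:3].round(4),'r',np.sqrt(q[3]+q[:3]@q[:3]).round(4),'rgb',im[l==i].mean(0).round())
E
python3 -c "
from h import *
c=grab('wrist'); beads(c); X=cloud(c); s=monitor.sense()
M=R.from_rotvec(s['ee_rot']).as_matrix()
col=200+310/2.5
for r in range(30,90,3):
    p=X[r,int(col)]; d=p-s['eef_pos']; print(r,(d@M[:,0]).round(4),p[2].round(4),end=' | ')
"
```

```text
blob 1355 [287.  40.] med rel [0.0991 0.0174 0.0489] top z 0.0512 sph c [0.0987 0.018  0.0361] r 0.0145 rgb [168. 107.  82.]
blob 1234 [358.  66.] med rel [ 0.0865 -0.0171  0.0519] top z 0.054 sph c [ 0.0861 -0.0177  0.0434] r 0.0108 rgb [174. 112.  88.]
blob 849 [288. 112.] med rel [0.0646 0.0173 0.055 ] top z 0.0572 sph c [0.0636 0.0171 0.0482] r 0.009 rgb [176. 116.  94.]
30 0.1106 0.0053 | 33 0.1089 0.0054 | 36 0.1072 0.0056 | 39 0.1056 0.0048 | 42 0.1039 0.0049 | 45 0.102 0.0064 | 48 0.1004 0.0049 | 51 0.0957 0.0317 | 54 0.0942 0.0318 | 57 0.0927 0.0314 | 60 0.0912 0.0312 | 63 0.0899 0.0279 | 66 0.0878 0.0351 | 69 0.0863 0.0356 | 72 0.0847 0.0356 | 75 0.0832 0.0353 | 78 0.0817 0.0353 | 81 0.0801 0.0359 | 84 0.0785 0.0364 | 87 0.077 0.0348 |
```

```bash
python3 -c "
from h import *
from scipy.interpolate import griddata
c=grab('wrist'); s=monitor.sense(); beads(c)
M=R.from_rotvec(s['ee_rot']).as_matrix(); X=cloud(c); ok=(c['depth']>0)
p=(X[ok]-s['eef_pos'])@np.c_[M[:,0],-M[:,1],-M[:,2]]; p[:,2]+=s['eef_pos'][2]
F=np.arange(.080,.131,.003); Lf=np.arange(.042,-.0421,-.004)
print('rows fwd, cols left',(Lf*1000).round().astype(int).tolist())
for f in F:
    row=[]
    for l in Lf:
        q=p[(abs(p[:,0]-f)<.0015)&(abs(p[:,1]-l)<.002)]; row.append(int(round(q[:,2].max()*1000)) if len(q) else -1)
    print(int(round(f*1000)),row)
"
```

```text
blob 1350 [287.  39.] med rel [0.0993 0.0174 0.049 ] top z 0.0513 sph c [0.099  0.0177 0.0373] r 0.0136 rgb [168. 107.  82.]
blob 1231 [358.  66.] med rel [ 0.0866 -0.0171  0.0517] top z 0.0539 sph c [ 0.0861 -0.0177  0.0432] r 0.0108 rgb [174. 112.  88.]
blob 843 [288. 114.] med rel [0.064  0.0171 0.0548] top z 0.0569 sph c [0.0632 0.0169 0.048 ] r 0.0089 rgb [176. 116.  94.]
rows fwd, cols left [42, 38, 34, 30, 26, 22, 18, 14, 10, 6, 2, -2, -6, -10, -14, -18, -22, -26, -30, -34, -38, -42]
80 [36, 36, 36, 36, 36, 36, 37, 36, 36, 37, 36, 36, 36, 53, 53, 54, 54, 51, 36, 37, 36, 31]
83 [36, 36, 36, 36, 36, 36, 36, 37, 37, 36, 36, 36, 48, 53, 54, 54, 54, 53, 37, 36, 36, 30]
86 [36, 36, 36, 37, 36, 36, 37, 36, 36, 36, 36, 37, 48, 54, 55, 54, 54, 53, 49, 36, 36, 32]
89 [36, 36, 36, 37, 36, 47, 48, 48, 36, 36, 36, 36, 47, 53, 54, 55, 54, 52, 48, 36, 37, 31]
92 [34, 33, 33, 33, 48, 51, 50, 50, 49, 33, 34, 33, 34, 51, 54, 55, 53, 52, 33, 33, 33, 34]
95 [34, 34, 34, 34, 49, 51, 52, 52, 51, 45, 35, 34, 34, 49, 52, 53, 51, 48, 35, 34, 34, 34]
98 [33, 32, 33, 44, 51, 51, 52, 52, 50, 46, 33, 33, 
[... 203 characters left out ...]
 [32, 7, 20, 23, 46, 49, 50, 50, 47, 7, 7, 7, 7, 7, 24, 29, 29, 26, 23, 7, 7, 6]
110 [34, 8, 24, 41, 46, 46, 47, 46, 20, 7, 7, 7, 7, 25, 44, 47, 47, 45, 28, 21, 7, 7]
113 [34, 21, 42, 48, 51, 51, 50, 47, 25, 7, 7, 7, 21, 29, 49, 51, 50, 50, 47, 24, 7, 7]
116 [33, 22, 45, 50, 51, 51, 51, 48, 28, 6, 7, 7, 23, 45, 50, 50, 51, 51, 48, 27, 19, 32]
119 [33, 24, 45, 46, -1, -1, -1, 46, 30, 19, 6, 7, 24, 45, 46, -1, -1, -1, 46, 26, 19, 31]
122 [33, 24, -1, -1, -1, -1, -1, 32, 30, 19, 7, 7, 24, 31, -1, -1, -1, -1, -1, 21, 19, 21]
125 [20, -1, -1, -1, -1, -1, -1, -1, 19, 7, 7, 7, 20, -1, -1, -1, -1, -1, -1, -1, 6, 18]
128 [7, -1, -1, -1, -1, -1, -1, -1, 6, 6, 8, 7, 6, -1, -1, -1, -1, -1, -1, -1, 7, 7]
```

```bash
python3 -m inch '{"gripper":[0,0,0,0,0],"dp":[[-0.04,0,0.05],[-0.08,0,0.12],[-0.1,0,0.17],[-0.1,0,0.17],[-0.1,0,0.17]],"spin":[0,0,0,0,0]}' 60
python3 -m inch '{"gripper":[0,0,0,0],"dp":[[-0.08,0,0.13],[-0.03,0,0.08],[0,0,0.03],[0,0,0]],"spin":[0,0,0,0]}' 60
python3 -c "
from h import *
plan(); c=grab('wrist'); beads(c)"
```

```text
time_s: 21.28
eef_pos: [0.5513, -0.2349, 0.0777]
ee_rot: [-3.138, 0.154, 0.001]
wrist_force: [0.8, -0.4, -2.1]
grip_width: 0.0175
grasp_force: 58.7
time_s: 21.78
eef_pos: [0.5484, -0.2347, 0.0716]
ee_rot: [3.137, -0.153, 0.0]
wrist_force: [-3.6, 0.1, 5.0]
grip_width: 0.0172
grasp_force: 59.3
pos [ 0.5484 -0.2347  0.0716] t 21.77 q1,q6 [-0.53  1.14] w 0.0172 F [-3.6  0.1  5. ] g 59.3
tool x [ 0.995 -0.098  0.   ] y [-0.098 -0.995  0.   ] z [ 0. -0. -1.] spin 0.0
blob 584 [281.   7.] med rel [0.1081 0.0174 0.0475] top z 0.0504 sph c [0.1139 0.0176 0.0425] r 0.0092 rgb [139.  87.  67.]
blob 1247 [357.  66.] med rel [ 0.0864 -0.0169  0.0244] top z 0.0263 sph c [ 0.086  -0.0175  0.0156] r 0.011 rgb [173. 111.  87.]
blob 862 [288. 113.] med rel [0.0641 0.0173 0.0274] top z 0.0295 sph c [0.0631 0.0171 0.0204] r 0.0091 rgb [175. 115.  93.]
```

```bash
python3 -m inch '{"gripper":[0,0,0,0,0],"dp":[[0,0,0],[-0.05,0,0.04],[-0.12,0,0.02],[-0.15,0,0.03],[-0.15,0,0.04]],"spin":[0,0,0,0,0]}' 20
python3 -c "
from h import *
plan(); c=grab('wrist'); beads(c)"
```

```text
time_s: 22.45
eef_pos: [0.5389, -0.2349, 0.0703]
ee_rot: [3.133, -0.155, 0.019]
wrist_force: [7.1, -0.3, 8.4]
grip_width: 0.0175
grasp_force: 60.3
pos [ 0.5389 -0.2349  0.0703] t 22.45 q1,q6 [-0.54  1.13] w 0.0175 F [ 7.1 -0.3  8.4] g 60.3
tool x [ 0.995 -0.098  0.012] y [-0.098 -0.995  0.004] z [ 0.012 -0.005 -1.   ] spin 0.0
blob 1301 [359.  58.] med rel [ 0.0903 -0.017   0.0277] top z 0.0297 sph c [ 0.0904 -0.0176  0.0191] r 0.0109 rgb [173. 111.  87.]
blob 883 [287. 107.] med rel [0.0679 0.0173 0.0297] top z 0.0317 sph c [0.0674 0.0171 0.0229] r 0.0089 rgb [176. 116.  94.]
```

```bash
python3 -m inch '{"gripper":[0,0,0,0,0],"dp":[[-0.15,0,0.05],[-0.15,0,0.06],[-0.15,0,0.06],[-0.15,0,0.06],[-0.1,0,0.05]],"spin":[0,0,0,0,0]}' 20
python3 -c "
from h import *
plan(); c=grab('wrist'); beads(c)"
```

```text
time_s: 23.12
eef_pos: [0.5172, -0.2327, 0.061]
ee_rot: [3.134, -0.154, 0.015]
wrist_force: [5.1, -0.1, 7.7]
grip_width: 0.0174
grasp_force: 60.2
pos [ 0.5172 -0.2327  0.061 ] t 23.12 q1,q6 [-0.56  1.11] w 0.0174 F [ 5.1 -0.1  7.7] g 60.2
tool x [ 0.995 -0.098  0.01 ] y [-0.098 -0.995  0.004] z [ 0.01  -0.005 -1.   ] spin 0.0
blob 1691 [367.  17.] med rel [ 0.1028 -0.0169  0.0462] top z 0.0489 sph c [ 0.1054 -0.0177  0.038 ] r 0.0106 rgb [173. 110.  85.]
blob 1179 [307. 148.] med rel [0.0491 0.0075 0.03  ] top z 0.0328 sph c [0.0482 0.0076 0.023 ] r 0.0096 rgb [175. 114.  90.]
```

```bash
python3 -m inch '{"gripper":[0,0,0,0,0],"dp":[[-0.1,0,0.07],[-0.12,0,0.08],[-0.12,0,0.08],[-0.08,0,0.06],[0,0,0]],"spin":[0,0,0,0,0]}' 20
python3 -c "
from h import *
plan(); c=grab('wrist'); beads(c)"
```

```text
time_s: 23.8
eef_pos: [0.5043, -0.2314, 0.052]
ee_rot: [3.134, -0.154, 0.014]
wrist_force: [2.7, -0.3, 7.6]
grip_width: 0.0174
grasp_force: 60.4
pos [ 0.5043 -0.2314  0.052 ] t 23.8 q1,q6 [-0.57  1.1 ] w 0.0174 F [ 2.7 -0.3  7.6] g 60.4
tool x [ 0.995 -0.098  0.009] y [-0.098 -0.995  0.003] z [ 0.008 -0.004 -1.   ] spin 0.0
blob 1465 [305. 130.] med rel [0.0583 0.0079 0.031 ] top z 0.0338 sph c [0.0576 0.008  0.0239] r 0.0099 rgb [170. 108.  84.]
blob 1607 [361. 130.] med rel [ 0.0581 -0.0169  0.0301] top z 0.0327 sph c [ 0.0568 -0.0175  0.0218] r 0.0108 rgb [175. 112.  86.]
```

```bash
python3 -m inch '{"gripper":[0.2,0.2],"dp":[[0,0,0],[0,0,0]],"spin":[0,0]}' 20
python3 -m inch '{"gripper":[0.205,0.205],"dp":[[0,0,0],[0,0,0]],"spin":[0,0]}' 20
python3 -c "
from h import *
plan(); c=grab('wrist'); beads(c)"
```

```text
time_s: 24.1
eef_pos: [0.5042, -0.2314, 0.052]
ee_rot: [3.134, -0.154, 0.013]
wrist_force: [4.1, -0.7, 7.9]
grip_width: 0.0171
grasp_force: 57.4
time_s: 24.35
eef_pos: [0.5023, -0.2308, 0.0507]
ee_rot: [3.136, -0.154, 0.005]
wrist_force: [2.8, -2.4, 3.4]
grip_width: 0.0178
grasp_force: 30.9
pos [ 0.5023 -0.2308  0.0507] t 24.35 q1,q6 [-0.57  1.1 ] w 0.0178 F [ 2.8 -2.4  3.4] g 30.9
tool x [ 0.995 -0.098  0.003] y [-0.098 -0.995  0.002] z [ 0.003 -0.002 -1.   ] spin 0.0
blob 1491 [305. 127.] med rel [0.0597 0.0076 0.0315] top z 0.0344 sph c [0.0591 0.0078 0.0244] r 0.0098 rgb [170. 108.  84.]
blob 1660 [362. 127.] med rel [ 0.0595 -0.0171  0.0306] top z 0.0331 sph c [ 0.0584 -0.0178  0.0223] r 0.0109 rgb [175. 112.  86.]
```

```bash
python3 -m inch '{"gripper":[0.21,0.21,0.21,0.21,0.21],"dp":[[0,0,0],[0.2,0,-0.155],[0.2,0,-0.155],[0.22,0,-0.115],[0.22,0,-0.115]],"spin":[0,0,0,0,0]}' 20
python3 -m inch '{"gripper":[0.21,0.21,0.21],"dp":[[0.24,0,-0.07],[0.24,0,-0.07],[0,0,0]],"spin":[0,0,0]}' 20
python3 -c "
from h import *
plan(); c=grab('wrist'); beads(c)
X=cloud(c);s=monitor.sense();M=R.from_rotvec(s['ee_rot']).as_matrix()
for r in range(60,180,10):
    p=X[r,330]; print(r,((p-s['eef_pos'])@M[:,0]).round(4),p[2].round(4),end=' | ')"
```

```text
time_s: 25.02
eef_pos: [0.5265, -0.2323, 0.0663]
ee_rot: [-3.138, 0.153, 0.0]
wrist_force: [0.2, 0.4, -1.1]
grip_width: 0.0179
grasp_force: 3.6
time_s: 25.4
eef_pos: [0.541, -0.234, 0.0704]
ee_rot: [3.137, -0.153, 0.001]
wrist_force: [1.3, -0.5, 0.2]
grip_width: 0.0178
grasp_force: 3.9
pos [ 0.541  -0.234   0.0704] t 25.4 q1,q6 [-0.54  1.13] w 0.0178 F [ 1.3 -0.5  0.2] g 3.9
tool x [ 0.995 -0.097  0.001] y [-0.097 -0.995  0.001] z [ 0.001 -0.001 -1.   ] spin 0.0
blob 946 [356. 176.] med rel [ 0.0329 -0.0174  0.027 ] top z 0.0296 sph c [ 0.0316 -0.0179  0.0201] r 0.0095 rgb [170. 110.  88.]
blob 871 [309. 179.] med rel [0.0311 0.0071 0.0273] top z 0.0296 sph c [0.03   0.0073 0.02  ] r 0.0096 rgb [172. 112.  89.]
60 0.091 0.006 | 70 0.0859 0.0075 | 80 0.0807 0.0078 | 90 0.0756 0.0073 | 100 0.0703 0.0081 | 110 0.065 0.0079 | 120 0.0596 0.0069 | 130 0.0542 0.0076 | 140 0.0486 0.0071 | 150 0.0431 0.0078 | 160 0.0374 0.0078 | 170 0.0317 0.008 |
```

```bash
python3 -m inch '{"gripper":[0,0,0,0,0],"dp":[[0,0,0],[0,0,0.04],[-0.1,0,0.03],[-0.15,0,0.03],[-0.08,0,0.02]],"spin":[0,0,0,0,0]}' 60
python3 -m inch '{"gripper":[0,0,0,0,0],"dp":[[0,0,-0.3],[0,0,-0.5],[0,0,-0.5],[0,0,-0.2],[0,0,0]],"spin":[0,0,0,0,0]}' 60
python3 -c "
from h import *
plan((.5859*.9952-.0976*-.1753,-.2340,.118)); c=grab('wrist'); beads(c)
X=cloud(c);s=monitor.sense();M=R.from_rotvec(s['ee_rot']).as_matrix(); print('F',s['eef_pos'][:2]@[.9952,-.0976])
for r in range(40,180,10):
    p=X[r,335]; print(r,((p-s['eef_pos'])@M[:,0]).round(4),p[2].round(4),end=' | ')"
```

```text
time_s: 26.08
eef_pos: [0.5337, -0.234, 0.0694]
ee_rot: [3.134, -0.154, 0.014]
wrist_force: [5.5, 0.5, 8.3]
grip_width: 0.0175
grasp_force: 59.5
time_s: 26.7
eef_pos: [0.5306, -0.233, 0.1124]
ee_rot: [3.137, -0.154, 0.001]
wrist_force: [0.8, 0.7, -1.7]
grip_width: 0.0171
grasp_force: 58.6
pos [ 0.5306 -0.233   0.1124] t 26.7 q1,q6 [-0.55  1.12] w 0.0171 F [ 0.8  0.7 -1.7] g 58.6
tool x [ 0.995 -0.098  0.001] y [-0.098 -0.995  0.001] z [ 0.001 -0.001 -1.   ] spin 0.0
dp [ 2.31 -0.19 -0.18]
blob 889 [307. 177.] med rel [0.0326 0.0083 0.0705] top z 0.073 sph c [0.0314 0.0081 0.0635] r 0.0095 rgb [171. 110.  88.]
blob 1076 [356. 177.] med rel [ 0.0324 -0.0174  0.0694] top z 0.0726 sph c [ 0.0303 -0.018   0.0625] r 0.01 rgb [169. 109.  85.]
F 0.5505113943608505
40 0.1071 0.0049 | 50 0.1011 0.0047 | 60 0.0906 0.0535 | 70 0.0856 0.0537 | 80 0.0807 0.0531 | 90 0.0756 0.0521 | 100 0.0704 0.0518 | 110 0.0652 0.0519 | 120 0.0599 0.0521 | 130 0.0544 0.0506 | 140 0.0488 0.0502 | 150 0.0433 0.0509 | 160 0.0378 0.0516 | 170 0.0319 0.0508 |
```

```bash
python3 -m inch '{"gripper":[0,0,0,0,0],"dp":[[0.05,0,-0.25],[0.2,0,0],[0.3,0,0],[0.3,0,0],[0.25,0,0]],"spin":[0,0,0,0,0]}' 60
python3 -m inch '{"gripper":[0,0,0],"dp":[[0.15,0,0],[0.05,0,0],[0,0,0]],"spin":[0,0,0]}' 60
python3 -c "
from h import *
plan(); c=grab('wrist'); beads(c)
X=cloud(c);s=monitor.sense();M=R.from_rotvec(s['ee_rot']).as_matrix(); print('F',s['eef_pos'][:2]@[.9952,-.0976])
for r in range(50,70,2):
    p=X[r,335]; print(r,((p-s['eef_pos'])@M[:,0]).round(4),p[2].round(4),end=' | ')"
```

```text
time_s: 27.38
eef_pos: [0.564, -0.2361, 0.119]
ee_rot: [-3.138, 0.153, 0.0]
wrist_force: [0.4, 0.2, -2.4]
grip_width: 0.0173
grasp_force: 58.6
time_s: 27.75
eef_pos: [0.5692, -0.2366, 0.1192]
ee_rot: [-3.138, 0.154, 0.0]
wrist_force: [0.9, 0.2, -1.7]
grip_width: 0.0177
grasp_force: 58.6
pos [ 0.5692 -0.2366  0.1192] t 27.75 q1,q6 [-0.52  1.15] w 0.0177 F [ 0.9  0.2 -1.7] g 58.6
tool x [ 0.995 -0.098 -0.   ] y [-0.098 -0.995  0.   ] z [-0.  0. -1.] spin 0.0
blob 463 [290.  45.] med rel [0.0992 0.0176 0.0489] top z 0.0511 sph c [0.0957 0.0176 0.0415] r 0.0097 rgb [174. 113.  89.]
blob 908 [  9. 113.] med rel [0.0634 0.2239 0.0063] top z 0.0123 sph c [ 0.0646  0.2317 -0.0041] r 0.0168 rgb [102.  71.  47.]
blob 882 [306. 177.] med rel [0.0324 0.0085 0.0772] top z 0.0796 sph c [0.0311 0.0083 0.0701] r 0.0095 rgb [171. 111.  88.]
blob 1084 [356. 177.] med rel [ 0.0321 -0.0173  0.0763] top z 0.0792 sph c [ 0.03   -0.0178  0.0692] r 0.01 rgb [169. 108.  85.]
F 0.589469529094983
50 0.1014 0.0055 | 52 0.1002 0.0055 | 54 0.0933 0.0602 | 56 0.0924 0.0593 | 58 0.0913 0.0603 | 60 0.0903 0.0608 | 62 0.0893 0.0602 | 64 0.0885 0.0587 | 66 0.0874 0.0602 | 68 0.0864 0.0596 |
```

```bash
python3 -m inch '{"gripper":[0,0,0,0,0],"dp":[[-0.04,0,0.1],[0,0,0.09],[0,0,0],[0,0,0.02],[0,0,0]],"spin":[0,0,0,0,0]}' 60
python3 -m inch '{"gripper":[0,0],"dp":[[0,0,0.02],[0,0,0]],"spin":[0,0]}' 60
python3 -m inch '{"gripper":[0,0],"dp":[[0,0,0.02],[0,0,0]],"spin":[0,0]}' 60
```

```text
time_s: 28.42
eef_pos: [0.5681, -0.2365, 0.113]
ee_rot: [3.138, -0.154, 0.0]
wrist_force: [1.1, -0.3, -1.7]
grip_width: 0.0174
grasp_force: 58.6
time_s: 28.68
eef_pos: [0.5681, -0.2365, 0.1124]
ee_rot: [3.138, -0.154, -0.0]
wrist_force: [-1.1, 0.4, -2.2]
grip_width: 0.017
grasp_force: 58.6
time_s: 28.92
eef_pos: [0.568, -0.2365, 0.1117]
ee_rot: [3.138, -0.154, -0.0]
wrist_force: [1.4, 0.4, -1.7]
grip_width: 0.0174
grasp_force: 58.6
```

```bash
python3 -m inch '{"gripper":[0,0],"dp":[[0,0,0.02],[0,0,0]],"spin":[0,0]}' 60|grep -E 'pos|wrist_f'
python3 -m inch '{"gripper":[0,0],"dp":[[0,0,0.02],[0,0,0]],"spin":[0,0]}' 60|grep -E 'pos|wrist_f'
python3 -c "
from h import *
c=grab('wrist'); beads(c)
X=cloud(c);s=monitor.sense();M=R.from_rotvec(s['ee_rot']).as_matrix()
for r in range(46,70,2):
    p=X[r,335]; print(r,((p-s['eef_pos'])@M[:,0]).round(4),p[2].round(4),end=' | ')"
```

```text
eef_pos: [0.5682, -0.2366, 0.1114]
wrist_force: [-0.7, 0.5, -1.8]
eef_pos: [0.5684, -0.2367, 0.111]
wrist_force: [-0.2, 0.8, 2.0]
blob 622 [289.  42.] med rel [0.0992 0.0174 0.0488] top z 0.0509 sph c [0.0966 0.0177 0.0409] r 0.01 rgb [175. 113.  88.]
blob 479 [  5. 114.] med rel [0.0631 0.2204 0.0057] top z 0.0076 sph c [ 0.0648  0.2297 -0.0045] r 0.0158 rgb [99. 69. 46.]
blob 884 [306. 176.] med rel [0.0325 0.0085 0.0692] top z 0.0715 sph c [0.0312 0.0083 0.0621] r 0.0095 rgb [171. 111.  88.]
blob 1077 [356. 177.] med rel [ 0.0322 -0.0173  0.0682] top z 0.0711 sph c [ 0.0302 -0.0178  0.061 ] r 0.0101 rgb [169. 109.  86.]
46 0.1027 0.0065 | 48 0.1017 0.0055 | 50 0.1004 0.0062 | 52 0.0993 0.0048 | 54 0.0931 0.0529 | 56 0.0923 0.052 | 58 0.0913 0.0523 | 60 0.0903 0.0524 | 62 0.0892 0.0528 | 64 0.0883 0.0525 | 66 0.0873 0.0531 | 68 0.0863 0.0525 |
```

```bash
python3 -m inch '{"gripper":[0,0,0],"dp":[[-0.1,0,0],[-0.15,0,0],[-0.1,0,-0.03]],"spin":[0,0,0]}' 60|grep -E 'pos|wrist_f'
python3 -c "
from h import *
plan(); c=grab('wrist'); beads(c)"
```

```text
eef_pos: [0.5568, -0.2352, 0.111]
wrist_force: [0.3, 0.5, -1.9]
pos [ 0.5568 -0.2352  0.111 ] t 29.85 q1,q6 [-0.53  1.14] w 0.017 F [ 0.3  0.5 -1.9] g 58.6
tool x [ 0.995 -0.098 -0.002] y [-0.098 -0.995 -0.   ] z [-0.002  0.001 -1.   ] spin 0.0
blob 1049 [289.  36.] med rel [0.1021 0.0171 0.0509] top z 0.0535 sph c [0.1024 0.0172 0.0411] r 0.0118 rgb [167. 107.  84.]
blob 347 [ 4. 97.] med rel [0.0748 0.219  0.0053] top z 0.007 sph c [ 0.0768  0.2293 -0.0029] r 0.0148 rgb [94. 65. 43.]
blob 868 [306. 177.] med rel [0.0322 0.0085 0.0691] top z 0.0714 sph c [0.0311 0.0083 0.0621] r 0.0094 rgb [171. 111.  88.]
blob 1076 [356. 177.] med rel [ 0.0321 -0.0172  0.068 ] top z 0.071 sph c [ 0.0301 -0.0178  0.0609] r 0.01 rgb [169. 109.  86.]
```

```bash
python3 -m inch '{"gripper":[0,0,0,0,0],"dp":[[0,0,-0.2],[0.1,0,-0.02],[0.2,0,0],[0.2,0,0],[0.13,0,0]],"spin":[0,0,0,0,0]}' 60|grep -E 'pos|wrist_f'
python3 -m inch '{"gripper":[0,0,0],"dp":[[0,0,0.06],[0,0,0.04],[0,0,0]],"spin":[0,0,0]}' 60|grep -E 'pos|wrist_f'
python3 -m inch '{"gripper":[0,0],"dp":[[0,0,0.02],[0,0,0]],"spin":[0,0]}' 60|grep -E 'pos|wrist_f'
python3 -c "
from h import *
plan(); c=grab('wrist'); beads(c)"
```

```text
eef_pos: [0.5769, -0.2373, 0.1178]
wrist_force: [-0.2, -0.4, -1.0]
eef_pos: [0.5762, -0.2373, 0.1149]
wrist_force: [0.2, 0.0, -1.0]
eef_pos: [0.5764, -0.2374, 0.1145]
wrist_force: [0.3, -0.3, -1.9]
pos [ 0.5764 -0.2374  0.1145] t 31.15 q1,q6 [-0.51  1.16] w 0.0176 F [ 0.3 -0.3 -1.9] g 58.6
tool x [ 0.995 -0.098  0.   ] y [-0.098 -0.995  0.   ] z [ 0. -0. -1.] spin 0.0
blob 771 [  8. 124.] med rel [0.0558 0.2229 0.0061] top z 0.0097 sph c [ 0.0572  0.2313 -0.0086] r 0.0196 rgb [103.  71.  47.]
blob 878 [307. 177.] med rel [0.0322 0.0085 0.0726] top z 0.075 sph c [0.031  0.0083 0.0656] r 0.0094 rgb [171. 111.  88.]
blob 1074 [356. 177.] med rel [ 0.0319 -0.0173  0.0716] top z 0.0747 sph c [ 0.0299 -0.0178  0.0646] r 0.0099 rgb [169. 108.  85.]
```

Bead 2 is under the lip now, so I lower to contact and roll it back.

```bash
python3 -m inch '{"gripper":[0,0],"dp":[[0,0,0.03],[0,0,0]],"spin":[0,0]}' 60|grep -E 'pos|wrist_f'
python3 -m inch '{"gripper":[0,0],"dp":[[0,0,0.02],[0,0,0]],"spin":[0,0]}' 60|grep -E 'pos|wrist_f'
```

```text
eef_pos: [0.5764, -0.2373, 0.1135]
wrist_force: [-0.5, 0.1, -3.0]
eef_pos: [0.5764, -0.2373, 0.1129]
wrist_force: [0.6, -0.8, -2.3]
```

```bash
python3 -m inch '{"gripper":[0,0],"dp":[[0,0,0.02],[0,0,0]],"spin":[0,0]}' 60|grep -E 'pos|wrist_f'
python3 -m inch '{"gripper":[0,0],"dp":[[0,0,0.02],[0,0,0]],"spin":[0,0]}' 60|grep -E 'pos|wrist_f'
python3 -c "
from h import *
s=grab('scene'); X=cloud(s); im=s['color'].astype(int)
m=(im[...,0]>im[...,2]*1.6)&(im[...,0]>60)&(abs(X[...,0]-.67)<.06)&(abs(X[...,1]+.24)<.06)&(X[...,2]>0)
k,l,st,ce=cv2.connectedComponentsWithStats(m.astype(np.uint8))
for i in range(1,k):
    if st[i,4]>8: print(st[i,4],ce[i],X[l==i].mean(0).round(4),im[l==i].mean(0))
"
```

```text
eef_pos: [0.5764, -0.2373, 0.1123]
wrist_force: [0.7, 0.1, -2.6]
eef_pos: [0.5765, -0.2374, 0.1119]
wrist_force: [-0.3, 0.4, -0.8]
30 [254.6 266.5] [ 0.615  -0.236   0.0681] [109.          63.86666667  45.6       ]
26 [245.34615385 270.76923077] [ 0.6133 -0.2614  0.0672] [107.84615385  63.46153846  45.61538462]
111 [271.81981982 294.21621622] [ 0.6914 -0.2291  0.0377] [110.18918919  86.54054054  63.25225225]
98 [256.26530612 301.98979592] [ 0.6899 -0.2721  0.0377] [115.03061224  92.39795918  67.55102041]
```

```bash
python3 -m inch '{"gripper":[0,0,0,0,0],"dp":[[0,0,0.02],[-0.08,0,0.01],[-0.15,0,0],[-0.15,0,0],[-0.15,0,0]],"spin":[0,0,0,0,0]}' 60|grep -E 'pos|wrist_f'
python3 -c "
from h import *
plan(); c=grab('wrist'); beads(c)"
```

```text
eef_pos: [0.5608, -0.2361, 0.112]
wrist_force: [-1.3, 0.5, 5.2]
pos [ 0.5608 -0.2361  0.112 ] t 32.88 q1,q6 [-0.52  1.14] w 0.017 F [-1.3  0.5  5.2] g 59.5
tool x [ 0.995 -0.098  0.002] y [-0.098 -0.995  0.001] z [ 0.002 -0.001 -1.   ] spin 0.0
blob 513 [289.  42.] med rel [0.0998 0.0174 0.0507] top z 0.0535 sph c [0.0968 0.0177 0.044 ] r 0.0091 rgb [172. 111.  88.]
blob 422 [  5. 104.] med rel [0.0708 0.22   0.0056] top z 0.0075 sph c [ 0.0728  0.2296 -0.0028] r 0.0147 rgb [97. 67. 44.]
blob 886 [306. 176.] med rel [0.0335 0.0084 0.0703] top z 0.0727 sph c [0.0323 0.0083 0.0632] r 0.0095 rgb [171. 110.  88.]
blob 1083 [356. 176.] med rel [ 0.0333 -0.0173  0.0693] top z 0.0722 sph c [ 0.0312 -0.0178  0.0621] r 0.0101 rgb [169. 108.  85.]
```

```bash
python3 -m inch '{"gripper":[0,0,0,0,0],"dp":[[0,0,-0.03],[-0.15,0,0],[-0.2,0,0],[-0.08,0,0],[0,0,0]],"spin":[0,0,0,0,0]}' 60|grep -E 'pos|wrist_f'
python3 -m inch '{"gripper":[0.208,0.21,0.21,0.21],"dp":[[0,0,0],[0,0,0],[0,0,0],[0,0,0]],"spin":[0,0,0,0]}' 60
python3 -c "
from h import *
plan(); c=grab('wrist'); beads(c)"
```

```text
eef_pos: [0.5474, -0.2344, 0.1114]
wrist_force: [1.2, -0.2, -1.4]
time_s: 34.05
eef_pos: [0.5478, -0.2345, 0.1118]
ee_rot: [3.138, -0.154, -0.0]
wrist_force: [-0.7, 1.0, -2.7]
grip_width: 0.0183
grasp_force: 4.0
pos [ 0.5478 -0.2345  0.1118] t 34.05 q1,q6 [-0.53  1.14] w 0.0183 F [-0.7  1.  -2.7] g 4.0
tool x [ 0.995 -0.098 -0.   ] y [-0.098 -0.995  0.   ] z [-0. -0. -1.] spin 0.0
blob 264 [ 3. 84.] med rel [0.0832 0.2185 0.005 ] top z 0.0069 sph c [0.0853 0.2288 0.0007] r 0.0128 rgb [89. 62. 42.]
blob 685 [307. 198.] med rel [0.019  0.0089 0.0636] top z 0.0663 sph c [0.0173 0.0085 0.0601] r 0.0073 rgb [171. 111.  88.]
blob 945 [354. 200.] med rel [ 0.0181 -0.0173  0.063 ] top z 0.066 sph c [ 0.016  -0.0178  0.0562] r 0.0097 rgb [168. 108.  85.]
```

```bash
python3 -m inch '{"gripper":[0.212,0.212,0.212],"dp":[[0,0,0],[0,0,0],[0,0,0]],"spin":[0,0,0]}' 60 | tail -2
python3 -c "
from h import *
plan(); c=grab('wrist'); beads(c)"
```

```text
grip_width: 0.0182
grasp_force: 2.0
pos [ 0.5479 -0.2345  0.112 ] t 34.48 q1,q6 [-0.53  1.14] w 0.0182 F [-0.7  1.2  0.7] g 2.0
tool x [ 0.995 -0.098  0.   ] y [-0.098 -0.995  0.   ] z [ 0. -0. -1.] spin 0.0
blob 686 [349.  72.] med rel [ 0.0858 -0.0156  0.0296] top z 0.032 sph c [ 0.0876 -0.0158  0.0225] r 0.0095 rgb [170. 110.  87.]
blob 283 [ 3. 84.] med rel [0.0827 0.2184 0.0051] top z 0.0069 sph c [0.0853 0.2299 0.    ] r 0.014 rgb [88. 62. 41.]
blob 628 [314.  91.] med rel [0.0748 0.0047 0.0384] top z 0.0406 sph c [0.0753 0.0045 0.0321] r 0.0085 rgb [174. 114.  92.]
```

```bash
python3 -m inch '{"gripper":[0.212,0.212],"dp":[[0,0,0],[0,0,0]],"spin":[0,0]}' 60 | tail -2
python3 -c "
from h import *
plan(); c=grab('wrist'); beads(c)
X=cloud(c);s=monitor.sense();M=R.from_rotvec(s['ee_rot']).as_matrix()
for r in range(20,200,12):
    p=X[r,335]; print(r,((p-s['eef_pos'])@M[:,0]).round(4),p[2].round(4),end=' | ')"
```

```text
grip_width: 0.018
grasp_force: 2.3
pos [ 0.5478 -0.2346  0.1119] t 34.77 q1,q6 [-0.53  1.14] w 0.018 F [0.3 1.8 0.6] g 2.3
tool x [ 0.995 -0.098  0.   ] y [-0.098 -0.995  0.   ] z [ 0. -0. -1.] spin 0.0
blob 714 [299.  68.] med rel [0.088  0.0137 0.0252] top z 0.0277 sph c [0.0876 0.0139 0.018 ] r 0.0096 rgb [169. 110.  87.]
blob 710 [346.  69.] med rel [ 0.0878 -0.0141  0.0252] top z 0.0277 sph c [ 0.0876 -0.0148  0.0182] r 0.0094 rgb [171. 110.  87.]
blob 275 [ 3. 84.] med rel [0.0833 0.2185 0.0049] top z 0.0068 sph c [8.530e-02 2.291e-01 1.000e-04] r 0.0133 rgb [88. 62. 42.]
20 0.1134 0.032 | 32 0.1072 0.031 | 44 0.1022 0.0206 | 56 0.0955 0.0194 | 68 0.0882 0.0244 | 80 0.0815 0.0206 | 92 0.0744 0.0171 | 104 0.0671 0.0195 | 116 0.0598 0.0198 | 128 0.0525 0.0218 | 140 0.0451 0.0233 | 152 0.0377 0.0242 | 164 0.0301 0.025 | 176 0.0229 0.0278 | 188 0.015 0.0278 |
```

```bash
python3 -m inch '{"gripper":[0,0,0,0,0],"dp":[[0,0,0],[0,0,0],[0,0,-0.5],[0,0,-0.7],[0,0,-0.4]],"spin":[0,0,0,0,0]}' 60 | tail -2
python3 -c "
from h import *
plan(); c=grab('wrist'); beads(c)
X=cloud(c);s=monitor.sense();M=R.from_rotvec(s['ee_rot']).as_matrix(); print('F',s['eef_pos'][:2]@[.9952,-.0976])
for r in range(0,200,8):
    p=X[r,335]; print(r,((p-s['eef_pos'])@M[:,0]).round(4),p[2].round(4),end=' | ')"
```

```text
grip_width: 0.0176
grasp_force: 58.6
pos [ 0.5482 -0.2349  0.1615] t 35.45 q1,q6 [-0.53  1.14] w 0.0176 F [-0.6 -0.3 -2.5] g 58.6
tool x [ 0.995 -0.098  0.002] y [-0.098 -0.995  0.001] z [ 0.002 -0.001 -1.   ] spin 0.0
blob 2332 [25. 82.] med rel [0.084  0.2273 0.0342] top z 0.0376 sph c [0.0846 0.2335 0.0212] r 0.0191 rgb [135.  94.  60.]
blob 440 [302.  75.] med rel [0.0859 0.0148 0.0249] top z 0.0275 sph c [0.0853 0.0151 0.0183] r 0.0091 rgb [171. 112.  89.]
blob 455 [340.  74.] med rel [ 0.0865 -0.013   0.025 ] top z 0.0275 sph c [ 0.0859 -0.0138  0.0179] r 0.0095 rgb [172. 112.  89.]
F 0.5690459923642992
0 0.1359 0.0267 | 8 0.131 0.0254 | 16 0.1267 0.0205 | 24 0.124 0.0054 | 32 0.1181 0.0067 | 40 0.1091 0.031 | 48 0.1043 0.027 | 56 0.0996 0.0196 | 64 0.0938 0.0223 | 72 0.0879 0.0259 | 80 0.0824 0.0255 | 88 0.077 0.0058 | 96 0.0713 0.0675 | 104 0.0664 0.0687 | 112 0.0616 0.0707 | 120 0.0567 0.0706 | 128 0.0518 0.0717 | 136 0.0469 0.0727 | 144 0.042 0.0736 | 152 0.037 0.0737 | 160 0.0321 0.0752 | 168 0.0269 0.0749 | 176 0.0222 0.0774 | 184 0.0173 0.0786 | 192 0.012 0.0786 |
```

```bash
python3 -c "
from h import *
c=grab('wrist'); beads(c,lo=25)
s=grab('scene'); X=cloud(s); im=s['color'].astype(int)
m=(im[...,0]>im[...,2]*1.5)&(im[...,0]>50)&(X[...,0]>.45)&(X[...,0]<.8)&(abs(X[...,1]+.25)<.1)&(X[...,2]>0)
k,l,st,ce=cv2.connectedComponentsWithStats(m.astype(np.uint8))
for i in range(1,k):
    if st[i,4]>5: p=X[l==i]; print(st[i,4],ce[i].round(),p.mean(0).round(4),p.max(0).round(3),im[l==i].mean(0).round())
save(s,'pics/s9.png')
"
```

```text
blob 2400 [26. 83.] med rel [0.0844 0.2271 0.0345] top z 0.0376 sph c [0.0851 0.2324 0.0211] r 0.019 rgb [137.  96.  61.]
blob 423 [301.  76.] med rel [0.0864 0.015  0.025 ] top z 0.0276 sph c [0.0858 0.0151 0.0183] r 0.0091 rgb [172. 112.  90.]
blob 443 [340.  75.] med rel [ 0.087  -0.0135  0.0252] top z 0.0274 sph c [ 0.0863 -0.0139  0.0181] r 0.0094 rgb [172. 112.  90.]
40 [262. 280.] [ 0.6392 -0.2325  0.0225] [ 0.648 -0.224  0.031] [111.  66.  48.]
40 [252. 284.] [ 0.6375 -0.2607  0.0235] [ 0.645 -0.251  0.03 ] [112.  66.  47.]
102 [272. 295.] [ 0.6936 -0.229   0.0366] [ 0.705 -0.215  0.053] [111.  89.  65.]
105 [256. 302.] [ 0.6899 -0.2724  0.0375] [ 0.699 -0.259  0.053] [114.  92.  68.]
```

```bash
python3 -c "
from h import *
s=grab('top'); X=cloud(s); im=s['color'].astype(int)
m=(im[...,0]>im[...,2]*1.4)&(im[...,0]>50)&(X[...,0]>.4)&(X[...,0]<.8)&(abs(X[...,1]+.25)<.12)
k,l,st,ce=cv2.connectedComponentsWithStats(m.astype(np.uint8))
for i in range(1,k):
    if st[i,4]>3: p=X[l==i]; print(st[i,4],ce[i].round(),p.mean(0).round(4),p.max(0).round(3),im[l==i].mean(0).round())
"
python3 -m inch '{"gripper":[0,0,0,0],"dp":[[-0.4,0,0],[-0.9,0,0],[-0.9,0,0],[-0.4,0,0]],"spin":[0,0,0,0]}' 60 | tail -2
python3 -c "
from h import *
plan(); c=grab('wrist'); beads(c,lo=25)"
```

```text
66 [410. 139.] [ 0.6827 -0.2235  0.0412] [ 0.696 -0.214  0.056] [123. 103.  79.]
71 [426. 140.] [ 0.6784 -0.2657  0.046 ] [ 0.692 -0.178  0.448] [120. 100.  77.]
13 [411. 156.] [ 0.6392 -0.2308  0.0239] [ 0.643 -0.223  0.031] [136.  97.  82.]
15 [422. 157.] [ 0.6364 -0.2591  0.0249] [ 0.64  -0.253  0.03 ] [130.  91.  76.]
grip_width: 0.0173
grasp_force: 58.6
pos [ 0.4683 -0.2264  0.1593] t 36.15 q1,q6 [-0.6   1.07] w 0.0173 F [ 0.3 -0.6 -1.4] g 58.6
tool x [ 0.995 -0.098 -0.002] y [-0.098 -0.995 -0.001] z [-0.002  0.001 -1.   ] spin 0.0
blob 480 [295.  48.] med rel [0.1057 0.0192 0.0228] top z 0.0248 sph c [0.1058 0.0189 0.0156] r 0.0095 rgb [179. 118.  95.]
```

```bash
python3 -m inch '{"gripper":[0,0,0,0,0],"dp":[[-0.2,0,0.5],[-0.16,0,0.8],[0,0,0.6],[0,0,0.2],[0,0,0.15]],"spin":[0,0,0,0,0]}' 60|grep -E 'pos|wrist_f'
python3 -m inch '{"gripper":[0,0,0],"dp":[[0,0,0.12],[0,0,0.1],[0,0,0]],"spin":[0,0,0]}' 60|grep -E 'pos|wrist_f'
```

```text
eef_pos: [0.4552, -0.2253, 0.0949]
wrist_force: [-23.3, 1.9, 34.7]
eef_pos: [0.4578, -0.226, 0.0875]
wrist_force: [-16.0, 2.6, 23.5]
```

```bash
python3 -c "
from h import *
plan(); c=grab('wrist'); beads(c,lo=25)
X=cloud(c);s=monitor.sense();M=R.from_rotvec(s['ee_rot']).as_matrix(); print('F',s['eef_pos'][:2]@[.9952,-.0976])
for r in range(40,180,8):
    p=X[r,335]; print(r,((p-s['eef_pos'])@M[:,0]).round(4),p[2].round(4),end=' | ')"
```

```text
pos [ 0.4578 -0.226   0.0875] t 37.2 q1,q6 [-0.61  1.06] w 0.0167 F [-16.    2.6  23.5] g 58.4
tool x [ 0.995 -0.097 -0.003] y [-0.097 -0.995  0.001] z [-0.003 -0.    -1.   ] spin 0.0
blob 932 [285.  13.] med rel [0.1141 0.0193 0.0229] top z 0.0248 sph c [0.1152 0.0195 0.0147] r 0.0103 rgb [171. 109.  85.]
F 0.4777046217012607
40 0.103 0.0064 | 48 0.0988 0.0053 | 56 0.0943 0.0067 | 64 0.09 0.0056 | 72 0.0855 0.0072 | 80 0.081 0.0079 | 88 0.0766 0.0073 | 96 0.072 0.0077 | 104 0.0674 0.007 | 112 0.0628 0.0064 | 120 0.0582 0.0087 | 128 0.0535 0.0087 | 136 0.0487 0.0079 | 144 0.0439 0.0083 | 152 0.039 0.0084 | 160 0.034 0.0077 | 168 0.029 0.008 | 176 0.024 0.0083 |
```

```bash
python3 -m inch '{"gripper":[0.3,0.3,0.3,0.3,0],"dp":[[0,0,0],[0.08,0,0.15],[0.1,0,0.35],[0,0,0],[0,0,0]],"spin":[0,0,0,0,0]}' 60|grep -E 'pos|wrist_f'
python3 -m inch '{"gripper":[0,0,0],"dp":[[0,0,0],[0,0,0],[0,0,0]],"spin":[0,0,0]}' 60
python3 -c "
from h import *
plan(); c=grab('wrist'); beads(c,lo=25)
X=cloud(c);s=monitor.sense();M=R.from_rotvec(s['ee_rot']).as_matrix(); print('F',s['eef_pos'][:2]@[.9952,-.0976])
for r in range(30,100,5):
    p=X[r,335]; print(r,((p-s['eef_pos'])@M[:,0]).round(4),p[2].round(4),end=' | ')
d=X-s['eef_pos']; f=d@M[:,0]; l=-(d@M[:,1]); z=X[...,2]
m=(z>.03)&(z<.036)&(f>.02)&(f<.06)&(abs(l)<.06); print('rims left', np.unique((l[m]*1000).round()).tolist())"
```

```text
eef_pos: [0.4647, -0.2262, 0.0702]
wrist_force: [0.5, -0.8, -1.4]
time_s: 38.25
eef_pos: [0.4648, -0.2264, 0.0708]
ee_rot: [3.138, -0.154, 0.0]
wrist_force: [-0.3, -0.7, -1.3]
grip_width: 0.017
grasp_force: 59.3
pos [ 0.4648 -0.2264  0.0708] t 38.25 q1,q6 [-0.6   1.07] w 0.017 F [-0.3 -0.7 -1.3] g 59.3
tool x [ 0.995 -0.098  0.   ] y [-0.098 -0.995  0.   ] z [ 0. -0. -1.] spin 0.0
blob 1261 [283.  18.] med rel [0.1083 0.019  0.0224] top z 0.0244 sph c [0.1086 0.0192 0.0142] r 0.0105 rgb [172. 110.  86.]
F 0.4846564441198079
30 0.1058 0.005 | 35 0.1031 0.0068 | 40 0.1011 0.0039 | 45 0.0984 0.0051 | 50 0.0959 0.0051 | 55 0.0932 0.007 | 60 0.0909 0.0048 | 65 0.0883 0.005 | 70 0.0856 0.0065 | 75 0.0831 0.0053 | 80 0.0806 0.0049 | 85 0.0779 0.0086 | 90 0.0753 0.0079 | 95 0.0727 0.0079 | rims left [-50.0, -49.0, -48.0, -47.0, -46.0, -45.0, -44.0, -39.0, -38.0, -37.0, -36.0, 39.0, 40.0, 41.0, 42.0, 43.0, 44.0, 45.0, 46.0, 47.0, 48.0, 49.0]
```

```bash
python3 -m inch '{"gripper":[0.26,0.26,0.26,0,0],"dp":[[0,0,0],[-0.28,0,0.02],[0,0,0],[0,0,0],[0,0,0]],"spin":[0,0,0,0,0]}' 60|grep -E 'pos|wrist_f|grasp'
python3 -c "
from h import *
plan(); c=grab('wrist'); beads(c,lo=25)
X=cloud(c);s=monitor.sense();M=R.from_rotvec(s['ee_rot']).as_matrix(); print('F',s['eef_pos'][:2]@[.9952,-.0976])
for r in range(50,90,4):
    p=X[r,335]; print(r,((p-s['eef_pos'])@M[:,0]).round(4),p[2].round(4),end=' | ')"
```

```text
eef_pos: [0.4564, -0.2257, 0.0703]
wrist_force: [-1.5, -1.0, 3.1]
grasp_force: 59.0
pos [ 0.4564 -0.2257  0.0703] t 38.92 q1,q6 [-0.61  1.06] w 0.0172 F [-1.5 -1.   3.1] g 59.0
tool x [ 0.995 -0.098 -0.   ] y [-0.098 -0.995  0.   ] z [-0. -0. -1.] spin 0.0
blob 706 [282.   9.] med rel [0.1126 0.0192 0.0221] top z 0.0243 sph c [0.1159 0.0192 0.015 ] r 0.0096 rgb [162. 103.  80.]
F 0.4761688874804783
50 0.0958 0.0057 | 54 0.0937 0.0063 | 58 0.0918 0.0054 | 62 0.0898 0.0048 | 66 0.0876 0.007 | 70 0.0856 0.0076 | 74 0.0835 0.0077 | 78 0.0814 0.0084 | 82 0.0795 0.0068 | 86 0.0774 0.0074 |
```

```bash
python3 -m inch '{"gripper":[0,0,0,0,0],"dp":[[0.2,0,0.01],[0.35,0,0],[0.35,0,0],[0.35,0,0],[0.35,0,0]],"spin":[0,0,0,0,0]}' 60|grep -E 'pos|wrist_f'
python3 -m inch '{"gripper":[0,0,0,0,0],"dp":[[0.35,0,0],[0.35,0,0],[0.35,0,0],[0.3,0,0],[0.15,0,0]],"spin":[0,0,0,0,0]}' 60|grep -E 'pos|wrist_f'
python3 -c "
from h import *
plan(); c=grab('wrist'); beads(c,lo=25); s=monitor.sense(); print('F',s['eef_pos'][:2]@[.9952,-.0976])"
```

```text
eef_pos: [0.5039, -0.2301, 0.0702]
wrist_force: [-5.4, 0.0, 7.9]
eef_pos: [0.5487, -0.2346, 0.0703]
wrist_force: [-6.9, -0.1, 8.4]
pos [ 0.5487 -0.2346  0.0703] t 40.23 q1,q6 [-0.53  1.14] w 0.017 F [-6.9 -0.1  8.4] g 59.7
tool x [ 0.995 -0.097 -0.001] y [-0.097 -0.995 -0.   ] z [-0.001  0.    -1.   ] spin 0.0
blob 1340 [320.  65.] med rel [0.0861 0.0014 0.0252] top z 0.0274 sph c [0.0863 0.001  0.0167] r 0.0109 rgb [169. 108.  84.]
blob 1252 [364.  65.] med rel [ 0.086  -0.0197  0.0267] top z 0.0297 sph c [ 0.0852 -0.0207  0.0195] r 0.0099 rgb [166. 105.  82.]
blob 1030 [286. 112.] med rel [0.0642 0.0183 0.0267] top z 0.0294 sph c [0.0627 0.0189 0.0199] r 0.0094 rgb [172. 113.  91.]
F 0.5694590349259975
```

```bash
python3 -m inch '{"gripper":[0,0,0],"dp":[[0.1,0,0],[0.05,0,0],[0,0,0]],"spin":[0,0,0]}' 60|grep -E 'pos|wrist_f'
python3 -c "
from h import *
plan(); c=grab('wrist'); beads(c,lo=25)"
```

```text
eef_pos: [0.5521, -0.2349, 0.0703]
wrist_force: [-8.8, 0.6, 8.7]
pos [ 0.5521 -0.2349  0.0703] t 40.65 q1,q6 [-0.53  1.14] w 0.0173 F [-8.8  0.6  8.7] g 59.9
tool x [ 0.995 -0.097 -0.003] y [-0.097 -0.995 -0.   ] z [-0.003  0.001 -1.   ] spin 0.0
blob 1283 [323.  70.] med rel [ 0.0843 -0.0001  0.0258] top z 0.0283 sph c [ 0.0846 -0.0001  0.0181] r 0.0103 rgb [169. 109.  85.]
blob 1237 [386.  76.] med rel [ 0.0816 -0.0301  0.0268] top z 0.0297 sph c [ 0.0813 -0.0312  0.02  ] r 0.0096 rgb [165. 105.  82.]
blob 1045 [274. 125.] med rel [0.0581 0.0243 0.0247] top z 0.0266 sph c [0.0575 0.0243 0.0161] r 0.0108 rgb [176. 114.  91.]
```

```bash
python3 -m inch '{"gripper":[0,0,0],"dp":[[0.08,0,0],[0.04,0,0],[0,0,0]],"spin":[0,0,0]}' 60|grep -E 'pos|wrist_f'
python3 -c "
from h import *
plan(); c=grab('wrist'); beads(c,lo=25)"
```

```text
eef_pos: [0.5528, -0.2349, 0.0708]
wrist_force: [-21.8, 1.1, 21.6]
pos [ 0.5528 -0.2349  0.0708] t 41.08 q1,q6 [-0.53  1.14] w 0.0172 F [-21.8   1.1  21.6] g 61.4
tool x [ 0.995 -0.097 -0.009] y [-0.097 -0.995 -0.001] z [-0.009  0.002 -1.   ] spin 0.0
blob 1285 [323.  71.] med rel [ 0.084  -0.      0.0264] top z 0.0291 sph c [0.0845 0.     0.0189] r 0.0101 rgb [169. 109.  86.]
blob 1235 [387.  78.] med rel [ 0.0806 -0.0311  0.0274] top z 0.0304 sph c [ 0.0802 -0.0319  0.0206] r 0.0096 rgb [165. 105.  82.]
blob 1047 [275. 125.] med rel [0.0581 0.0242 0.0251] top z 0.027 sph c [0.0573 0.0244 0.0166] r 0.0107 rgb [176. 115.  91.]
```

```bash
python3 -m inch '{"gripper":[0.206,0.206,0.206,0.206,0.206],"dp":[[0,0,0.04],[-0.18,0,0.06],[-0.17,0,0.05],[-0.16,0,0.06],[-0.15,0,0.07]],"spin":[0,0,0,0,0]}' 60|grep -E 'pos|wrist_f'
python3 -c "
from h import *
plan(); c=grab('wrist'); beads(c,lo=25)"
```

```text
eef_pos: [0.5398, -0.2338, 0.0646]
wrist_force: [-0.3, 3.6, 16.5]
pos [ 0.5398 -0.2338  0.0646] t 41.75 q1,q6 [-0.54  1.13] w 0.0181 F [-0.3  3.6 16.5] g 26.9
tool x [ 0.995 -0.098  0.007] y [-0.098 -0.995  0.002] z [ 0.007 -0.002 -1.   ] spin 0.0
blob 1661 [322.  38.] med rel [0.0976 0.0005 0.0358] top z 0.0379 sph c [0.0983 0.0004 0.0272] r 0.0109 rgb [172. 109.  84.]
blob 1543 [394.  57.] med rel [ 0.0898 -0.0306  0.0367] top z 0.0396 sph c [ 0.0898 -0.0315  0.03  ] r 0.0095 rgb [167. 106.  82.]
blob 1247 [270. 108.] med rel [0.0683 0.0245 0.031 ] top z 0.033 sph c [0.0681 0.0246 0.0227] r 0.0106 rgb [177. 115.  92.]
```

```bash
python3 -m inch '{"gripper":[0.206,0.206,0.206,0.206,0.206],"dp":[[-0.15,0,0.08],[-0.15,0,0.08],[-0.15,0,0.08],[-0.14,0,0.09],[-0.12,0,0.08]],"spin":[0,0,0,0,0]}' 60|grep -E 'pos|wrist_f'
python3 -c "
from h import *
plan(); c=grab('wrist'); beads(c,lo=25)"
```

```text
eef_pos: [0.5178, -0.2317, 0.05]
wrist_force: [2.7, 1.3, 3.3]
pos [ 0.5178 -0.2317  0.05  ] t 42.42 q1,q6 [-0.56  1.11] w 0.0176 F [2.7 1.3 3.3] g 25.1
tool x [ 0.995 -0.098  0.004] y [-0.098 -0.995  0.001] z [ 0.004 -0.001 -1.   ] spin 0.0
blob 1328 [323.  12.] med rel [0.1009 0.0004 0.056 ] top z 0.0596 sph c [0.107  0.0003 0.0496] r 0.0106 rgb [151.  94.  73.]
blob 2096 [262.  77.] med rel [0.0803 0.0237 0.0433] top z 0.0462 sph c [0.0808 0.0244 0.0361] r 0.01 rgb [173. 111.  86.]
blob 1510 [363. 143.] med rel [ 0.0536 -0.0177  0.0302] top z 0.0332 sph c [ 0.0522 -0.0184  0.0234] r 0.0097 rgb [176. 114.  89.]
```

```bash
python3 -m inch '{"gripper":[0.206,0.206,0.206,0.206],"dp":[[-0.11,0,0.09],[-0.1,0,0.09],[-0.08,0,0.06],[0,0,0]],"spin":[0,0,0,0]}' 60|grep -E 'pos|wrist_f'
python3 -c "
from h import *
plan(); c=grab('wrist'); beads(c,lo=25)"
```

```text
eef_pos: [0.5071, -0.2306, 0.0416]
wrist_force: [2.4, -0.3, 0.9]
pos [ 0.5071 -0.2306  0.0416] t 42.98 q1,q6 [-0.56  1.1 ] w 0.0178 F [ 2.4 -0.3  0.9] g 24.8
tool x [ 0.995 -0.098 -0.001] y [-0.098 -0.995 -0.   ] z [-0.001  0.    -1.   ] spin 0.0
blob 3742 [290. 125.] med rel [0.061  0.0151 0.0312] top z 0.0346 sph c [0.0606 0.0136 0.0284] r 0.0128 rgb [168. 106.  80.]
blob 1832 [367. 130.] med rel [ 0.0592 -0.018   0.0305] top z 0.0337 sph c [ 0.0578 -0.0188  0.0236] r 0.01 rgb [169. 106.  81.]
```

```bash
python3 -m inch '{"gripper":[0,0,0,0,0],"dp":[[0,0,-0.2],[0,0,-0.7],[0,0,-1],[0,0,-1],[0,0,-0.7]],"spin":[0,0,-1,-1,-1]}' 60|grep -E 'pos|wrist_f|grasp'
python3 -m inch '{"gripper":[0,0,0,0,0],"dp":[[0.1,-0.35,0],[0.32,-0.65,0],[0.56,-0.83,0],[0.67,-0.74,0],[0.77,-0.64,0]],"spin":[-1,-1,-1,-1,-1]}' 60|grep -E 'pos|wrist_f|grasp'
python3 -c "
from h import *
plan((.5429,.2259,.15),(.998,.059)); c=grab('wrist'); beads(c,lo=80)"
```

```text
eef_pos: [0.5067, -0.2302, 0.1508]
wrist_force: [0.2, -0.7, -2.2]
grasp_force: 59.3
eef_pos: [0.5053, -0.1068, 0.1494]
wrist_force: [1.2, -0.1, -2.1]
grasp_force: 59.3
pos [ 0.5053 -0.1068  0.1494] t 44.27 q1,q6 [-0.36  0.19] w 0.0171 F [ 1.2 -0.1 -2.1] g 59.3
tool x [-0.059  0.998  0.001] y [ 0.998  0.059 -0.003] z [-0.003  0.001 -1.   ] spin -4.34
dp [11.    1.91 -0.02]
blob 3725 [291. 125.] med rel [0.0598 0.0113 0.1386] top z 0.142 sph c [0.0594 0.0099 0.1363] r 0.0127 rgb [176. 111.  85.]
blob 1843 [369. 130.] med rel [ 0.0578 -0.0218  0.138 ] top z 0.1411 sph c [ 0.0564 -0.0226  0.131 ] r 0.01 rgb [174. 110.  84.]
```

```bash
python3 -m inch '{"gripper":[0,0,0,0,0],"dp":[[0.85,-0.52,0],[0.92,-0.4,0],[0.96,-0.27,0],[0.99,-0.13,0],[1,0.1,0]],"spin":[-1,-1,-1,-1,-0.34]}' 60|grep -E 'pos|wrist_f|grasp'
python3 -m inch '{"gripper":[0,0,0,0,0],"dp":[[1,0.4,0],[1,0.4,0],[1,0.4,0],[0.9,0.35,0],[0.5,0.2,0]],"spin":[0,0,0,0,0]}' 60|grep -E 'pos|wrist_f|grasp'
python3 -c "
from h import *
plan((.5429,.2259,.15),(.998,.059)); c=grab('wrist'); beads(c,lo=80)"
```

```text
eef_pos: [0.5083, 0.0427, 0.1495]
wrist_force: [0.1, 0.3, -2.2]
grasp_force: 59.3
eef_pos: [0.5542, 0.1775, 0.1493]
wrist_force: [0.5, -0.9, -2.5]
grasp_force: 59.3
pos [0.5542 0.1775 0.1493] t 45.58 q1,q6 [0.18 0.12] w 0.0174 F [ 0.5 -0.9 -2.5] g 59.3
tool x [-0.059  0.998 -0.001] y [ 0.998  0.059 -0.002] z [-0.002 -0.001 -1.   ] spin -0.03
dp [ 1.63 -0.28 -0.02]
blob 3644 [284. 126.] med rel [0.0614 0.0163 0.1388] top z 0.142 sph c [0.0609 0.0148 0.1327] r 0.0134 rgb [185. 118.  90.]
blob 1836 [358. 130.] med rel [ 0.0596 -0.0149  0.1378] top z 0.141 sph c [ 0.0582 -0.0155  0.1309] r 0.01 rgb [182. 117.  89.]
blob 124 [427. 392.] med rel [-0.1785 -0.0919  0.0371] top z 0.2277 sph c [-0.4105  0.1876  0.3625] r 0.4882 rgb [159. 111.  69.]
```

```bash
python3 -m inch '{"gripper":[0,0,0,0],"dp":[[0.7,-0.12,0.1],[0.6,-0.1,0.2],[0.33,-0.06,0.2],[0,0,0]],"spin":[0,0,0,0]}' 60|grep -E 'pos|wrist_f|grasp'
python3 -c "
from h import *
plan((.5429,.2259,.132)); c=grab('wrist'); s=monitor.sense(); M=R.from_rotvec(s['ee_rot']).as_matrix(); X=cloud(c); ok=c['depth']>0
p=(X[ok]-s['eef_pos'])@np.c_[M[:,0],-M[:,1],-M[:,2]]; p[:,2]+=s['eef_pos'][2]
Lf=np.arange(.11,-.111,-.01); print((Lf*1000).round().astype(int).tolist())
for f in np.arange(.05,.14,.008):
    print(int(f*1000),[int(round(np.median(q[:,2])*1000)) if len(q:=p[(abs(p[:,0]-f)<.003)&(abs(p[:,1]-l)<.003)]) else -1 for l in Lf])
"
```

```text
eef_pos: [0.5429, 0.2255, 0.1341]
wrist_force: [-0.6, -0.1, -2.6]
grasp_force: 59.3
pos [0.5429 0.2255 0.1341] t 46.12 q1,q6 [0.26 0.21] w 0.0175 F [-0.6 -0.1 -2.6] g 59.3
tool x [-0.056  0.998 -0.001] y [ 0.998  0.056 -0.002] z [-0.002 -0.001 -1.   ] spin 0.0
dp [0.01 0.   0.07]
[110, 100, 90, 80, 70, 60, 50, 40, 30, 20, 10, 0, -10, -20, -30, -40, -50, -60, -70, -80, -90, -100, -110]
50 [-1, -1, -1, 83, 74, -1, -1, 121, 115, 115, 115, 115, 115, 117, 114, 122, -1, 93, 95, 95, 96, 96, 95]
58 [-1, -1, -1, 83, 74, -1, -1, 124, 122, 123, 125, 124, 123, 125, 104, 124, -1, -1, 96, 95, 95, 96, 96]
66 [61, 61, -1, 83, 76, -1, -1, 127, 123, 124, 125, 124, 120, 122, 106, 125, -1, -1, 95, 95, 96, 96, 96]
74 [60, 60, -1, 83, 75, -1, -1, 133, 112, 112, 112, 112, 112, 112, 111, 140, -1, 96, 96, 95, 96, 96, 96]
82 [-1, -1, -1, 83, 75, -1, -1, 131, 118, 117, 118, 117, 117, 117, 118, 135, -1, 88, 96, 95, 96, 96, 96]
90 [-1, -1, -1, 83, 75, -1, -1, 135, 123, 124, 123, 123, 123, 124, 123, 136, -1, -1, 96, 95, 96, 96, 96]
98 [-1, -1, -1, 83, 75, 74, -1, 134, 130, 129, 129, 129, 129, 129, 129, 136, -1, 74, 95, 95, 96, 96, 96]
106 [-1, -1, -1, 83, 75, 74, -1, 135, 135, 135, 135, 135, 135, 135, 135, 135, -1, 73, 95, 96, 96, 96, 96]
114 [-1, -1, -1, 83, 67, -1, -1, -1, -1, -1, -1, -1, -1, -1, -1, -1, -1, -1, 96, 96, 96, 96, 96]
122 [-1, -1, -1, 1, -1, -1, -1, -1, -1, -1, -1, -1, -1, -1, -1, -1, -1, -1, -1, -1, -1, -1, -1]
130 [-1, 1, 1, 0, -1, -1, -1, -1, -1, -1, -1, -1, -1, -1, -1, -1, -1, -1, -1, 1, -1, -1, -1]
138 [0, 1, 0, 1, -1, -1, -1, -1, -1, -1, -1, -1, -1, -1, -1, -1, -1, -1, -1, 1, 0, -1, -1]
```

```bash
python3 -m inch '{"gripper":[0,0.21,0.21,0.21,0.21],"dp":[[-0.12,0,0],[0,0,0],[0,0,0],[0,0,0],[0,0,0]],"spin":[0,0,0,0,0]}' 60|grep -E 'pos|wrist_f|grasp'
python3 -c "
from h import *
plan(); c=grab('wrist'); beads(c,lo=80)
X=cloud(c);s=monitor.sense();M=R.from_rotvec(s['ee_rot']).as_matrix()
for r in range(30,190,12):
    p=X[r,335]; print(r,((p-s['eef_pos'])@M[:,0]).round(4),p[2].round(4),end=' | ')"
```

```text
eef_pos: [0.5439, 0.2213, 0.1349]
wrist_force: [-0.1, -0.6, -1.5]
grasp_force: 4.1
pos [0.5439 0.2213 0.1349] t 46.8 q1,q6 [0.26 0.2 ] w 0.0183 F [-0.1 -0.6 -1.5] g 4.1
tool x [-0.054  0.999 -0.   ] y [0.999 0.054 0.   ] z [ 0. -0. -1.] spin 0.0
blob 1561 [333. 140.] med rel [ 0.0464 -0.0088  0.0409] top z 0.0441 sph c [ 0.0463 -0.0083  0.0359] r 0.0136 rgb [189. 123.  90.]
blob 743 [304. 186.] med rel [0.0201 0.0099 0.059 ] top z 0.062 sph c [0.018  0.0104 0.0522] r 0.0097 rgb [189. 123.  95.]
30 0.1069 0.0734 | 42 0.1022 0.065 | 54 0.1004 0.0229 | 66 0.0929 0.0223 | 78 0.0852 0.0231 | 90 0.0775 0.0227 | 102 0.0697 0.0223 | 114 0.0617 0.0233 | 126 0.0536 0.0227 | 138 0.047 0.0371 | 150 0.0394 0.0392 | 162 0.0282 0.022 | 174 0.0221 0.0338 | 186 0.0152 0.0398 |
```

```bash
python3 -m inch '{"gripper":[0.21,0.21],"dp":[[0,0,0],[0,0,0]],"spin":[0,0]}' 60|grep -E 'pos|wrist_f|grasp'
python3 -c "
from h import *
plan(); c=grab('wrist'); beads(c,lo=60)
X=cloud(c);s=monitor.sense();M=R.from_rotvec(s['ee_rot']).as_matrix()
for r in range(102,200,8):
    p=X[r,345]; print(r,((p-s['eef_pos'])@M[:,0]).round(4),p[2].round(4),end=' | ')"
```

```text
eef_pos: [0.5439, 0.2215, 0.1349]
wrist_force: [-0.2, -0.3, -1.1]
grasp_force: 4.1
pos [0.5439 0.2215 0.1349] t 47.1 q1,q6 [0.26 0.2 ] w 0.0178 F [-0.2 -0.3 -1.1] g 4.1
tool x [-0.054  0.999 -0.   ] y [0.999 0.054 0.   ] z [ 0. -0. -1.] spin 0.0
blob 1002 [349.  69.] med rel [ 0.0898 -0.0183  0.0397] top z 0.0427 sph c [ 0.0907 -0.02    0.0296] r 0.0127 rgb [178. 115.  82.]
blob 924 [390.  66.] med rel [ 0.0916 -0.0429  0.0412] top z 0.0445 sph c [ 0.0922 -0.0449  0.0319] r 0.0119 rgb [159. 101.  72.]
blob 926 [291.  86.] med rel [0.0798 0.0182 0.0403] top z 0.0438 sph c [0.0789 0.0187 0.0318] r 0.0115 rgb [188. 121.  86.]
blob 81 [631. 240.] med rel [ 0.0146 -0.1417  0.1296] top z 0.1319 sph c [ 0.0085 -0.1446  0.127 ] r 0.0077 rgb [106.  83.  59.]
102 0.0697 0.0225 | 110 0.0644 0.022 | 118 0.059 0.0214 | 126 0.0535 0.0218 | 134 0.0482 0.0236 | 142 0.0426 0.0226 | 150 0.0368 0.0214 | 158 0.0312 0.0225 | 166 0.027 0.0303 | 174 0.0223 0.0342 | 182 0.0174 0.0374 | 190 0.0129 0.0417 | 198 0.008 0.044 |
```

```bash
python3 -m inch '{"gripper":[0,0,0,0,0],"dp":[[0,0,0],[0,0,0],[0,0,-0.5],[0,0,-1],[0,0,-1]],"spin":[0,0,0,0,0]}' 60|grep -E 'pos|wrist_f|grasp'
python3 -m inch '{"gripper":[0,0,0,0,0],"dp":[[-0.3,0,-0.6],[-0.8,0,0],[-1,0,0],[-1,0,0],[-1,0,0]],"spin":[0,0,0,0,0]}' 60|grep -E 'pos|wrist_f|grasp'
python3 -m inch '{"gripper":[0,0,0,0,0],"dp":[[-1,0,0],[-1,0,0],[-1,0,0],[-0.8,0,0.5],[-0.4,0,0.5]],"spin":[0,0,0,0,0]}' 60|grep -E 'pos|wrist_f|grasp'
python3 -c "
from h import *
plan((.55,-.039,.13)); c=grab('wrist')
X=cloud(c);s=monitor.sense();M=R.from_rotvec(s['ee_rot']).as_matrix()
for r in range(102,210,8):
    p=X[r,345]; print(r,((p-s['eef_pos'])@M[:,0]).round(4),p[2].round(4),end=' | ')
ok=c['depth']>0; q=X[ok&(X[...,2]>.01)&(X[...,2]<.12)]; q=q[(q[:,0]>.47)&(q[:,0]<.63)&(q[:,1]>-.09)&(q[:,1]<.09)]; print(len(q),q.min(0) if len(q) else '',q.max(0) if len(q) else '')"
```

```text
eef_pos: [0.544, 0.2215, 0.2118]
wrist_force: [-0.1, 0.1, -1.7]
grasp_force: 58.7
eef_pos: [0.5508, 0.0977, 0.2292]
wrist_force: [0.3, -0.4, -1.3]
grasp_force: 58.8
eef_pos: [0.5578, -0.0284, 0.1984]
wrist_force: [0.3, 0.0, -1.2]
grasp_force: 58.8
pos [ 0.5578 -0.0284  0.1984] t 49.02 q1,q6 [-0.19 -0.24] w 0.0177 F [ 0.3  0.  -1.2] g 58.8
tool x [-0.053  0.999 -0.001] y [0.999 0.053 0.002] z [ 0.002 -0.    -1.   ] spin 0.0
dp [-0.34 -0.28  2.28]
102 0.0684 0.001 | 110 0.0612 0.0001 | 118 0.0541 0.001 | 126 0.0467 0.0002 | 134 0.0395 0.0017 | 142 0.0319 0.001 | 150 0.0243 0.0007 | 158 0.0167 0.0009 | 166 0.0276 0.0941 | 174 0.0226 0.0969 | 182 0.0179 0.1008 | 190 0.0131 0.1039 | 198 0.0088 0.1084 | 206 0.0037 0.1099 | 7436 [ 0.51657062 -0.04104536  0.09238065] [0.59700194 0.00072199 0.11999735]
```

```bash
python3 -m inch '{"gripper":[0,0,0,0,0],"dp":[[0,0,0.6],[0,0,1],[0,0,0.8],[0,0,0.4],[0,0,0.15]],"spin":[0,0,0,0,0]}' 60|grep -E 'pos|wrist_f|grasp'
python3 -m inch '{"gripper":[0,0],"dp":[[0,0,0.06],[0,0,0]],"spin":[0,0]}' 60|grep -E 'pos|wrist_f|grasp'
```

```text
eef_pos: [0.5575, -0.0268, 0.1092]
wrist_force: [-0.6, 0.1, -1.1]
grasp_force: 58.6
eef_pos: [0.5579, -0.0272, 0.1083]
wrist_force: [0.5, -0.1, -0.6]
grasp_force: 58.6
```

```bash
python3 -m inch '{"gripper":[0.206,0.206,0.206,0.206,0.206],"dp":[[0,0,0.07],[-0.39,0,0.13],[-0.39,0,0.13],[-0.38,0,0.22],[-0.38,0,0.22]],"spin":[0,0,0,0,0]}' 60|grep -E 'pos|wrist_f|grasp'
python3 -m inch '{"gripper":[0.206,0.206,0.206],"dp":[[-0.3,0,0.28],[-0.3,0,0.28],[0,0,0]],"spin":[0,0,0]}' 60|grep -E 'pos|wrist_f|grasp'
python3 -c "
from h import *
plan(); c=grab('wrist')
X=cloud(c);s=monitor.sense();M=R.from_rotvec(s['ee_rot']).as_matrix()
for r in range(50,200,12):
    p=X[r,345]; print(r,((p-s['eef_pos'])@M[:,0]).round(4),p[2].round(4),end=' | ')"
```

```text
eef_pos: [0.5605, -0.074, 0.0849]
wrist_force: [0.5, 1.7, 1.2]
grasp_force: 25.7
eef_pos: [0.561, -0.0923, 0.067]
wrist_force: [0.1, -0.9, 0.2]
grasp_force: 24.8
pos [ 0.561  -0.0923  0.067 ] t 50.95 q1,q6 [-0.3  -0.35] w 0.0173 F [ 0.1 -0.9  0.2] g 24.8
tool x [-0.053  0.999 -0.   ] y [ 0.999  0.053 -0.   ] z [-0. -0. -1.] spin 0.0
50 0.0974 -0.0001 | 62 0.091 0.0036 | 74 0.0849 0.0046 | 86 0.0788 0.0027 | 98 0.0724 0.0018 | 110 0.066 0.0022 | 122 0.0595 0.0027 | 134 0.0529 0.0023 | 146 0.0462 0.0027 | 158 0.0393 0.0026 | 170 0.0323 0.0026 | 182 0.0251 0.0022 | 194 0.0179 0.0027 |
```

```bash
python3 -m inch '{"gripper":[0.206,0.23,0.35,0.45,0.5],"dp":[[0,0,0.03],[0,0,0],[0,0,0],[0,0,0],[0,0,-0.3]],"spin":[0,0,0,0,0]}' 60|grep -E 'pos|wrist_f|grasp'
python3 -m inch '{"gripper":[0.5,0.5,0.5,0.5,0.5],"dp":[[0,0,-0.7],[0,0,-1],[0,0,-1],[0,0,-1],[0,0,-0.7]],"spin":[0,0,0,0,0]}' 60|grep -E 'pos|wrist_f|grasp'
python3 -m inch '{"gripper":[0.5,0.5,0.5,0.5,0.5],"dp":[[-0.6,-0.4,0],[-1,-0.6,0],[-1,-0.6,0],[-0.5,-0.3,0],[0,0,0]],"spin":[0,0,0,0,0]}' 60|grep -E 'pos|wrist_f|grasp'
python3 -c "
from h import *
plan(); c=grab('top'); X=cloud(c); z=X[...,2]; x=X[...,0]; y=X[...,1]
im=c['color'].astype(int); red=(im[...,0]>im[...,2]*1.4)&(im[...,0]>50)
for nm,c in (('top',c),('scene',grab('scene'))):
    X=cloud(c); z=X[...,2]; x=X[...,0]; y=X[...,1]; im=c['color'].astype(int); red=(im[...,0]>im[...,2]*1.4)&(im[...,0]>50)
    m=(z>.045)&(z<.068)&(x>.38)&(x<.44)&(abs(y-.25)<.08); print(nm,'bar',m.sum(),np.median(X[m],0).round(4))
    m=(z>.06)&(z<.13)&(abs(x-.56)<.05)&(y>-.14)&(y<-.04); print('handle',m.sum(),X[m].mean(0).round(4) if m.sum() else '', X[m].max(0).round(3) if m.sum() else '')
    m=(z>.012)&(z<.045)&(abs(x-.56)<.06)&(y>-.1)&(y<.03); print('pan walls',m.sum(),X[m].min(0).round(3) if m.sum() else '',X[m].max(0).round(3) if m.sum() else '')
    m=red&(x>.5)&(x<.8)&(y<.05)&(y>-.32)&(z>0)
    m|=red&(im[...,0]>im[...,2]*1.6)&(x>.44)&(x<.6)&(y>.17)&(y<.34)
    k,l,st,ce=cv2.connectedComponentsWithStats(m.astype(np.uint8))
    for i in range(1,k):
        if st[i,4]>5: print(' red',st[i,4],X[l==i].mean(0).round(4),im[l==i].mean(0).round())
"
```

```text
eef_pos: [0.5604, -0.091, 0.0754]
wrist_force: [1.2, 0.7, 0.0]
grasp_force: 0.0
eef_pos: [0.5613, -0.0914, 0.21]
wrist_force: [1.2, 1.0, 0.7]
grasp_force: 0.0
eef_pos: [0.5089, -0.1879, 0.2082]
wrist_force: [0.6, -0.1, -0.1]
grasp_force: 0.0
pos [ 0.5089 -0.1879  0.2082] t 52.88 q1,q6 [-0.5  -0.55] w 0.043 F [ 0.6 -0.1 -0.1] g 0.0
tool x [-0.052  0.999 -0.   ] y [0.999 0.052 0.001] z [ 0.001 -0.    -1.   ] spin 0.0
top bar 184 [0.4212 0.2447 0.0617]
handle 140 [ 0.5603 -0.0957  0.0986] [ 0.571 -0.076  0.12 ]
pan walls 94 [ 0.519 -0.081  0.013] [ 0.6   -0.025  0.045]
 red 54 [0.7504 0.0055 0.1014] [165. 121.  76.]
 red 66 [ 0.6835 -0.2232  0.0409] [124. 104.  79.]
 red 41 [ 0.6828 -0.2652  0.0403] [124. 104.  79.]
 red 165 [ 0.655  -0.0113  0.032 ] [136. 100.  69.]
 red 431 [0.5338 0.1988 0.0328] [176. 146. 108.]
 red 129 [0.569  0.3082 0.0345] [121.  87.  66.]
 red 920 [0.5259 0.2656 0.0247] [172. 141. 105.]
 red 6 [0.5212 0.3211 0.072 ] [137. 114.  85.]
scene bar 128 [0.4237 0.2438 0.0603]
handle 137 [ 0.5668 -0.0999  0.0971] [ 0.573 -0.079  0.12 ]
pan walls 138 [ 0.519 -0.091  0.012] [ 0.601 -0.024  0.045]
 red 1524 [0.5195 0.2561 0.0389] [112.  90.  68.]
 red 197 [ 0.6606 -0.0136  0.0272] [114.  78.  51.]
 red 61 [0.7512 0.0043 0.1064] [140.  80.  40.]
 red 105 [ 0.6931 -0.2288  0.0357] [109.  88.  65.]
 red 109 [ 0.6898 -0.2725  0.037 ] [112.  91.  67.]
```

```bash
python3 -c "
from h import *
print(job_done())"
```

```text
the job is handed in; nothing more can be done
None
```

The job is handed in at about 53 s: the drawer is about 13 cm out with all three beads in it, and the scoop stands right side up on the bench. On the way, one bead rolled off onto the tray's partition and dropped about 27 mm back into the tray, and two others were tipped back there and re-scooped.

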